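# Set cast bars on the drying rack and start their fans

### The job

Set the two loose terrazzo bars on the sloped drying rack: the long one lengthwise up the slope in the left bay, the short one likewise in the right bay (left and right as the robot sees them), each lying flat and square. Keep hold of each bar until it lies on the board and press it gently but firmly home against its bay's cleat before letting go. Only when both are in place, switch on the fans of these two bays: push toggles one and three from the left fully over to the far side, leaving toggles two and four, the bar already in the middle bay and the filling knife as they are.

Things in the scene. Friction and masses are not known exactly. Their poses are not given: they have to be found in the camera images.
- long_bar_center (a point): long bar of grey cast terrazzo (plain box, edges rounded 2 mm), 160 mm long (x), 55 mm wide (y), 20 mm thick (z), about 405 g with hidden variation; its centre (10 mm above its underside). It is the same either way round. Lies flat on the bench at the start.
- short_bar_center (a point): short bar of grey cast terrazzo (plain box, edges rounded 2 mm), 110 mm long (x), 55 mm wide (y), 20 mm thick (z), about 280 g with hidden variation; its centre (10 mm above its underside). It is the same either way round. Lies flat on the bench at the start.
- rack: fixed drying rack: plywood board 340 mm wide (y), 250 mm up the slope, sloped 30 degrees, rising away from the robot (+x); its low edge 35 mm above the bench at x = -110 mm. Origin on the bench under its middle, z up, y left. Three bays at y = +105 (left), 0, -105 mm, each with a cleat near the low edge. Friction with the bars varies (about 0.45 to 0.75): they may or may not slide by themselves.
- duct_mid (a point): middle of the fixed aluminium air duct above the board's upper end, on its axis; 36 mm in diameter, 410 mm long, along the rack's y, 238 mm up the slope from the low edge and 110 mm out from the board. A gripper held upright over the seated long bar would hit it; one square to the board clears it. Its two posts stand outside the board's ends, 181 mm either side.
- cleat_left_face (a point): middle of the left bay's cleat's stop face, at board level. Axes: x up the slope, y left along the cleat, z out of the board. The cleat, a fixed wooden strip 80 mm wide, 14 mm high, lies 16 mm deep on the -x side; it is set 30 to 55 mm from the low edge. A seated bar has its lower end at x = 0 and its underside at z = 0: its centre is half its length up the slope, 10 mm off the board.
- cleat_right_face (a point): middle of the right bay's cleat's stop face, at board level. Axes: x up the slope, y left along the cleat, z out of the board. The cleat, a fixed wooden strip 80 mm wide, 14 mm high, lies 16 mm deep on the -x side; it is set 30 to 55 mm from the low edge. A seated bar has its lower end at x = 0 and its underside at z = 0: its centre is half its length up the slope, 10 mm off the board.
- resting_bar_center (a point): bystander: bar of grey cast terrazzo (plain box, edges rounded 2 mm), 135 mm long (x), 55 mm wide (y), 20 mm thick (z), about 340 g with hidden variation; its centre (10 mm above its underside). It is the same either way round. Rests loose on the board in the middle bay against its cleat; leave it there.
- switch_box: fixed grey fan switch box, 90 x 210 x 60 mm (x, y, z); origin: centre of its underside; x away from the robot, y to the left. Four toggles in a row along y on its top, 42 mm apart, at y = +63, +21, -21, -63 mm; hinges in the top face (60 mm up) at x = 0.
- toggle_1 (a joint): black toggle 1 of 4, counted from the left (+y) as the robot sees the box; fan of the left bay. Hinge angle in rad: 0 = off, leaning 0.4 rad towards the box's -x side (robot side); 0.8 = on, leaning 0.4 rad the other way (+x). It stays where it is left (friction about 0.06 N m, some 1.5 N at the tip), no spring. Starts off.
- toggle_2 (a joint): black toggle 2 of 4, counted from the left (+y) as the robot sees the box; fan of the middle bay. Hinge angle in rad: 0 = off, leaning 0.4 rad towards the box's -x side (robot side); 0.8 = on, leaning 0.4 rad the other way (+x). It stays where it is left (friction about 0.06 N m, some 1.5 N at the tip), no spring. Starts on and stays on.
- toggle_3 (a joint): black toggle 3 of 4, counted from the left (+y) as the robot sees the box; fan of the right bay. Hinge angle in rad: 0 = off, leaning 0.4 rad towards the box's -x side (robot side); 0.8 = on, leaning 0.4 rad the other way (+x). It stays where it is left (friction about 0.06 N m, some 1.5 N at the tip), no spring. Starts off.
- toggle_4 (a joint): black toggle 4 of 4, counted from the left (+y) as the robot sees the box; spare. Hinge angle in rad: 0 = off, leaning 0.4 rad towards the box's -x side (robot side); 0.8 = on, leaning 0.4 rad the other way (+x). It stays where it is left (friction about 0.06 N m, some 1.5 N at the tip), no spring. Starts off and stays off.
- toggle_1_tip (a point): tip of toggle 1: middle of the upper end of the paddle. The paddle is 14 mm wide (y), 10 mm thick (x), 52 mm from hinge to tip; its hinge line runs along y in the box's top face.
- toggle_2_tip (a point): tip of toggle 2: middle of the upper end of the paddle. The paddle is 14 mm wide (y), 10 mm thick (x), 52 mm from hinge to tip; its hinge line runs along y in the box's top face.
- toggle_3_tip (a point): tip of toggle 3: middle of the upper end of the paddle. The paddle is 14 mm wide (y), 10 mm thick (x), 52 mm from hinge to tip; its hinge line runs along y in the box's top face.
- toggle_4_tip (a point): tip of toggle 4: middle of the upper end of the paddle. The paddle is 14 mm wide (y), 10 mm thick (x), 52 mm from hinge to tip; its hinge line runs along y in the box's top face.
- float_knife_grip (a point): bystander: loose filling knife with a handle on the bench, 240 mm long; point on its handle
Not all that is in view belongs to the job. What is meant by the switch_box is not yellow, and is the smaller of those in its own colour.

How it is judged:
By the outcome, as a careful person would: the job done as asked, in the order asked, and still so for the second after the job is handed in, with the robot touching nothing.
It also fails if it takes over 72 s, if anything falls off the work surface, if the arm or the gripper's body presses on something with over 40 N, if the wrist force passes 120 N, or if a joint passes its speed limit or range.

### The arm

A 6-joint arm with a two-finger parallel gripper is mounted at the origin on the work surface. World frame = base frame: x ahead of the robot, y to its left, z up, the work surface at z = 0. Lengths are in m, angles in rad, forces in N, time in s.
With the tool pointing down it reaches from about 0.35 to 0.775 m from the base axis. Payload 7.3 kg.
Tool frame: the origin (TCP) lies on the front face of the gripper's body, between the roots of the fingers; the fingertips stand 66 mm ahead of it and the grasp point (between the pads) lies 47 mm ahead of it; z points along the fingers, y is the direction in which the jaws open and shut (so a half turn about z gives the same grasp; the last joint's range is limited). The gripper opens to 92 mm and grips with 3 to 60 N. Pads are 19 mm wide; open, the fingers measure 130 mm over their backs; the gripper's body (75 mm by 190 mm) begins 47 mm behind the grasp point.
Start: joints at [-1.296, 0.342, 1.524, -0, 1.275, -0.146], TCP at [0.214, -0.479, 0.292] pointing down, gripper open.
Joint ranges: [-2.53, 2.53], [-0.77, 2.02], [0.04, 2.7], [-1, 4.14], [0.28, 2.66], [-3.11, 3.11]. Speed limits (rad/s): [2.57, 2.57, 3.14, 3.14, 3.14, 3.14].

### API

Orientations are given as [roll, pitch, yaw] about the fixed x, y, z axes, in that order (R = Rz(yaw) Ry(pitch) Rx(roll)).
In Python, from cell import observe, read_camera, hand_in, search_frame, tip_of gives the robot as it stands. The module is installed in compiled form; this text tells all that it offers.
- The arm moves only by the tool apply_moves, never from a script. Its argument "motion" is a list of rows, each an object with "offset": the shift along the tool's x, y, z in mm, a list of three; "rotation": the turn, a rotation vector about the tool's x, y, z in rad, a list of three. In form: [{"offset": [x, y, z], "rotation": [rx, ry, rz]}, ...]. A call has 1 to 12 rows; each row shifts and turns the pose as measured when the row begins, along the tool's axes as they then stand; what a row does not reach is not made up. A row lasts 1/12 s, in which the tool goes at most 41.7 mm and 7.16 degrees, less where a joint would pass 70% of its speed; a pose out of reach is approached as far as the arm can. A call with a gripper value outside its range is refused whole. "grip" is the closure, from 0 (fully open) to 1 (shut), set as the call begins (left out, the last holds). The fingers move at their own pace and stop on an object; "grip_force" is the grip in N (left out, the last holds). Time passes only in rows, so rows that do not move let the fingers close. It gives the time, the measured TCP pose, the force and the opening at its end, in the units of the state.
- observe(): the state, without advancing time (a new reading comes with each control period).
- read_camera(name): name is "side" or "top"; returns a dict with "img" (400x640x3 uint8, red, green, blue), "camera_matrix" (3x3 intrinsics, pixels), "R" (3x3) and "t" (3): a world point X has camera coordinates R X + t. Camera axes: x right, y down, z forward; pixel columns grow to the right and rows downward; lengths in m; the calibration is good to about 2 mm. A picture is of the moment at which its call begins. There is no depth.
- hand_in(): hands the job in, once; it reports no verdict.
Trained networks look in a picture, given as the dict that the camera call returned (one of the last four; its "shot" number tells which), for a name from the list of things; names that differ only in an ending like _2 or _b are one class to them, and where a whole thing is asked for, a point or a joint stands for the part that bears it (a point fixed in the world has none). Each returns a list of dicts, best first, with "score" (0 to 1); they miss things now and then, are a little off and sometimes report something else, mostly with a low value. They report only what shows in the picture. A call takes as long as a camera call. They do not tell look-alikes from the thing itself.
- search_frame(query, picture): "location" ([x, y, z] in m, in world coordinates, good to about 4 mm: the middle of the surface that is visible of it).
- tip_of(query, picture): "location" ([x, y, z] in m, in world coordinates, good to about 4 mm: a listed point, or the origin of a listed thing).
The state is a dict: "time": time; "qpos": joint angles; "qvel": joint speeds; "joint_efforts": joint torques, N m; "tool_pos": TCP position; "tool_rot": TCP orientation; "contact_force": force on the tool from outside, world axes, zero at the start; "torque": the same for the moment, N m; "opening": finger opening in m.
Only numpy, scipy, OpenCV 4.12 (cv2) and the standard library are available. Lean on these libraries where they do the work, as an engineer would, in place of code of your own. Each camera call takes 0.05 s, during which the arm holds its last target.

## Working session

There is one attempt and no reset: what is moved stays moved. The work goes in short steps, Python scripts to look and compute and a tool call to move; the robot and the scene stay as the last step left them, time stands still between calls to the robot, and variables do not carry over. Pictures are saved under pics/ and viewed, and the job is handed in when it is done.

Besides the shell and the picture viewer there is one more tool, called as a command line: name --argument value ..., lists and objects as JSON in quotes. apply_moves: Moves the arm, as the interface text tells. Its arguments: {"type":"object","properties":{"motion":{"type":"array"},"grip":{"type":"number"},"grip_force":{"type":"number"}},"required":["motion"]}

```bash
mkdir -p pics; ls; cat > h.py <<'E'
import numpy as np, cv2, pickle
from cell import *
def save(p,n,crop=None,s=1):
    im=p['img'][:,:,::-1]
    if crop: im=im[crop[1]:crop[3],crop[0]:crop[2]]
    if s!=1: im=cv2.resize(im,None,fx=s,fy=s,interpolation=cv2.INTER_CUBIC)
    cv2.imwrite('pics/'+n,im)
def proj(p,X):
    X=np.atleast_2d(X); c=X@np.array(p['R']).T+np.array(p['t']); u=c@np.array(p['camera_matrix']).T
    return u[:,:2]/u[:,2:]
E
python3 - <<'E'
from h import *
o=observe(); print(o)
for c in ['side','top']:
    p=read_camera(c); save(p,c+'0.png'); pickle.dump(p,open(c+'0.pkl','wb'))
    print(c, 'pos',-np.array(p['R']).T@p['t'], p['camera_matrix'])
    for q in ['long_bar_center','short_bar_center','rack','duct_mid','cleat_left_face','cleat_right_face','resting_bar_center','switch_box','toggle_1_tip','toggle_3_tip','float_knife_grip']:
        try: print(q,[(np.round(d['location'],3).tolist(),round(d['score'],2)) for d in tip_of(q,p)])
        except Exception as e: print(q,e)
print(observe()['time'])
E
```

```text
pics
{'time': 0.0, 'qpos': array([-1.29597126e+00,  3.42728451e-01,  1.52505006e+00, -2.20439870e-05,
        1.27539772e+00, -1.45989711e-01]), 'qvel': array([ 0.00102646, -0.0025378 ,  0.00097748, -0.00059753, -0.00041021,
        0.00159152]), 'joint_efforts': array([-8.98179969e-04, -4.31244171e+01, -2.44213843e+01,  7.16858706e-02,
        5.60895901e-02, -1.16764741e-04]), 'tool_pos': array([ 0.21439706, -0.47887584,  0.29153038]), 'tool_rot': array([-3.14002286e+00, -2.09509603e-04,  4.20821043e-01]), 'contact_force': array([-0.40954062,  0.02346071, -0.15082816]), 'torque': array([-0.06634844, -0.02606599,  0.03616646]), 'opening': 0.09196719218030959}
side pos [ 0.10800547 -1.18383872  0.89615237] [[388.60285316   0.         319.42744701]
 [  0.         388.60285316 197.86069991]
 [  0.           0.           1.        ]]
long_bar_center [([0.459, -0.298, 0.008], 0.79)]
short_bar_center [([0.448, -0.126, 0.007], 0.62)]
rack [([0.543, 0.2, -0.002], 0.76)]
duct_mid [([0.586, 0.208, 0.249], 0.67)]
cleat_left_face [([0.449, -0.127, 0.01], 0.56), ([0.474, 0.312, 0.059], 0.54)]
cl
[... 548 characters left out ...]
ng_bar_center [([0.458, -0.298, 0.012], 0.83)]
short_bar_center [([0.449, -0.132, 0.009], 0.91)]
rack []
duct_mid [([0.587, 0.202, 0.247], 0.97)]
cleat_left_face [([0.478, 0.312, 0.061], 0.68)]
cleat_right_face [([0.476, 0.102, 0.062], 0.65)]
resting_bar_center [([0.511, 0.198, 0.096], 0.64)]
switch_box [([0.26, 0.205, -0.003], 0.74), ([0.641, -0.173, -0.001], 0.65), ([0.489, -0.673, 0.003], 0.56)]
toggle_1_tip [([0.611, -0.113, 0.109], 0.53), ([0.584, 0.204, 0.248], 0.49), ([0.246, 0.271, 0.108], 0.48), ([0.455, -0.6, 0.137], 0.47)]
toggle_3_tip [([0.474, -0.706, 0.142], 0.48), ([0.24, 0.191, 0.105], 0.47), ([0.627, -0.201, 0.108], 0.42)]
float_knife_grip [([0.644, -0.465, 0.012], 0.7)]
1.2
```

View pics/side0.png

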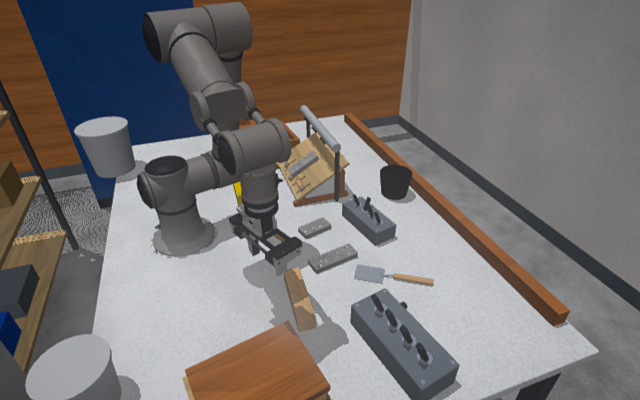

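View pics/top0.png

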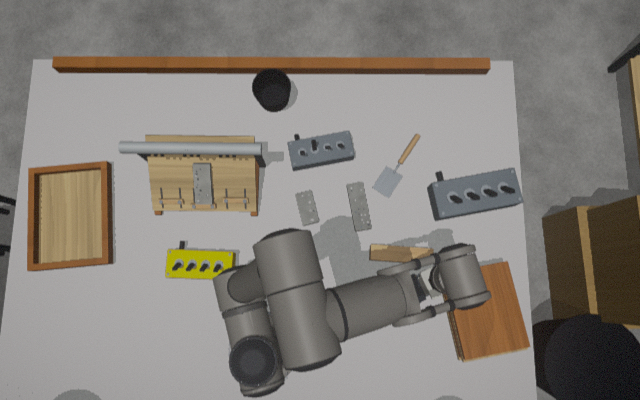

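```bash
python3 - <<'E'
from h import *
p=pickle.load(open('top0.pkl','rb'))
save(p,'tc1.png',(110,120,270,230),5)
save(p,'tc2.png',(280,120,380,240),5)
p=pickle.load(open('side0.pkl','rb'))
save(p,'sc1.png',(265,100,365,210),5)
E
```

```text
(no output)
```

View pics/tc1.png

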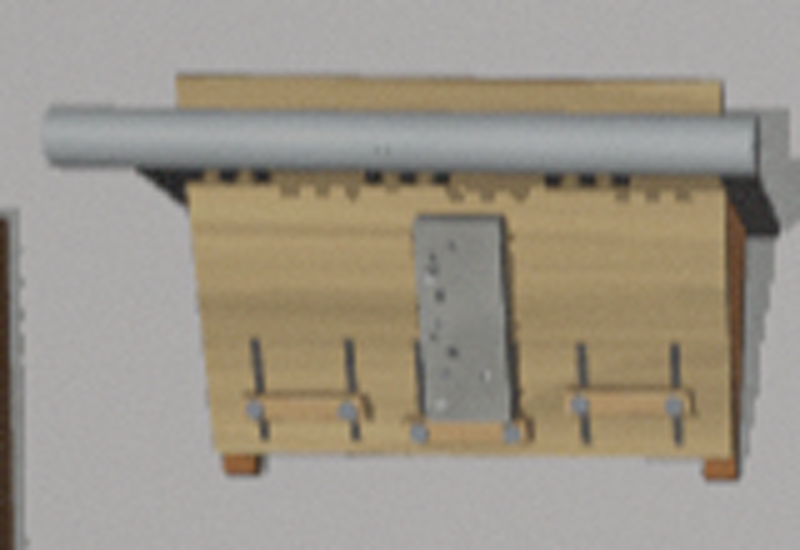

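View pics/tc2.png

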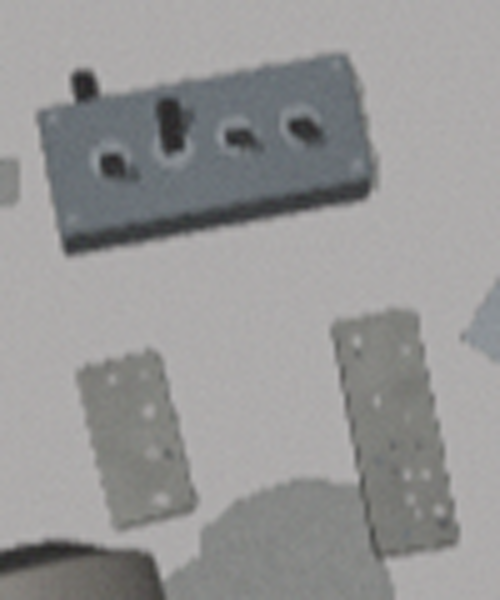

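View pics/sc1.png

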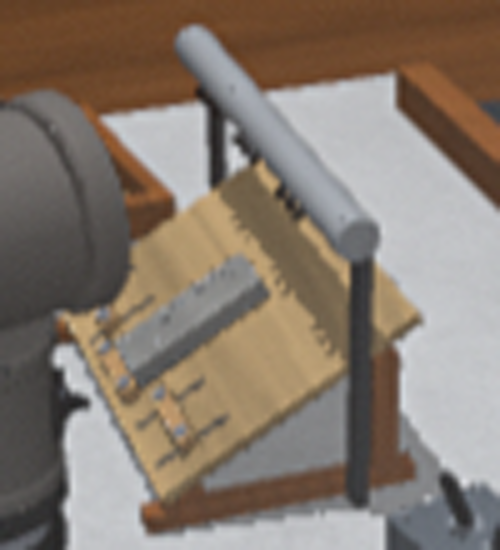

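```bash
cat > fit.py <<'E'
from h import *
from scipy.optimize import least_squares
def rz(a): c,s=np.cos(a),np.sin(a); return np.array([[c,-s,0],[s,c,0],[0,0,1]])
if __name__=='__main__':
    T=pickle.load(open('top0.pkl','rb')); S=pickle.load(open('side0.pkl','rb'))
    def rect(pts,L,W,z,g):
        pts=np.array(pts)/5+[280,120]
        B=np.array([[L/2,W/2,z],[L/2,-W/2,z],[-L/2,-W/2,z],[-L/2,W/2,z]])
        f=lambda v:(proj(T,B@rz(v[2]).T+[v[0],v[1],0])-pts).ravel()
        r=least_squares(f,g); return np.round(r.x,4), np.round(r.fun,1)
    print('short',rect([(77,370),(157,348),(196,502),(118,528)],.11,.055,.02,[.45,-.13,.2]))
    print('long',rect([(333,322),(416,308),(458,535),(378,556)],.16,.055,.02,[.458,-.298,.2]))
    print('box',rect([(40,113),(343,53),(372,178),(65,238)],.09,.21,.06,[.64,-.17,.2]))
    s,c=.5,np.cos(np.pi/6)
    def bd(x,y,h): return [-.11+x*c-h*s,y,.035+x*s+h*c]
    P=np.array([bd(0,.17,0),bd(0,-.17,0),bd(.25,.17,0),bd(.25,-.17,0)])
    tp=np.array([(215,453),(735,458),(178,74),(723,82)])/5+[110,120]
    PS=np.array([bd(0,-.17,0),bd(.25,-.17,0)])
    ts=np.array([(165,500),(423,320)])/5+[265,100]
    def f(v): return np.r_[(proj(T,P@rz(v[2]).T+[v[0],v[1],0])-tp).ravel(),(proj(S,PS@rz(v[2]).T+[v[0],v[1],0])-ts).ravel()]
    r=least_squares(f,[.543,.2,0]); print('rack',r.x,np.round(r.fun,1))
    v=r.x
    # duct ends check
    D=np.array([bd(.238,y,.110) for y in(.205,-.205)])
    print('duct px crop',(proj(T,D@rz(v[2]).T+[v[0],v[1],0])-[110,120])*5)
    # cleat rows: top upper edge at height 14mm
    for n,y,e in (('L',.105,[(247,393),(362,395)]),('R',-.105,[(572,388),(688,388)])):
        e=np.array(e)/5+[110,120]
        g=lambda w:(proj(T,np.array([bd(w[0],w[1]+.04,.014),bd(w[0],w[1]-.04,.014)])@rz(v[2]).T+[v[0],v[1],0])-e).ravel()
        q=least_squares(g,[.045,y]); print(n,q.x,q.fun, rz(v[2])@np.array(bd(q.x[0],y,0))+[v[0],v[1],0])
E
python3 fit.py
```

```text
short (array([ 0.4518, -0.1324,  0.267 ]), array([-0.3, -0.4, -0.2, -0.2,  0.6,  0.8, -0.1, -0.1]))
long (array([ 0.4578, -0.3029,  0.1795]), array([-0.1, -0.6, -0.4, -0.6,  0.5,  1.2, -0.1, -0.1]))
box (array([ 0.6393, -0.1762,  0.2075]), array([-0.9, -0.3,  0.8, -0.6,  0.8,  0.2, -0.7,  0.7]))
rack [ 0.54579666  0.19911293 -0.00352478] [ 0.5 -0.4  0.6 -0.4 -0.1  0.   0.4 -0.7 -1.4 -0.4 -0.8 -1.7]
duct px crop [[ 56.7247031  134.1534569 ]
 [762.70081751 140.22688435]]
L [0.04517389 0.10521661] [-0.93863095  0.08989088  0.93765276 -0.07349254] [0.47528895 0.30436211 0.05758695]
R [ 0.05135495 -0.10418262] [-0.88307136 -0.11063526  0.88214841  0.12602724] [0.47990166 0.09434455 0.06067747]
```

```bash
cat > ov.py <<'E'
from fit import *
T=pickle.load(open('top0.pkl','rb')); S=pickle.load(open('side0.pkl','rb'))
s,c=.5,np.cos(np.pi/6)
def bd(x,y,h): return [-.11+x*c-h*s,y,.035+x*s+h*c]
def ov(p,n,crop,k,v,cl=.045,cr=.051):
    im=p['img'][:,:,::-1][crop[1]:crop[3],crop[0]:crop[2]]; im=cv2.resize(im,None,fx=k,fy=k,interpolation=cv2.INTER_CUBIC)
    def poly(P,col,closed=True):
        u=(proj(p,np.array(P)@rz(v[2]).T+[v[0],v[1],0])+.5-[crop[0],crop[1]])*k
        cv2.polylines(im,[np.round(u).astype(int)],closed,col,1)
    poly([bd(0,.17,0),bd(0,-.17,0),bd(.25,-.17,0),bd(.25,.17,0)],(0,0,255))
    for y,x0 in((.105,cl),(-.105,cr)):
        poly([bd(x0,y+.04,.014),bd(x0,y-.04,.014),bd(x0-.016,y-.04,.014),bd(x0-.016,y+.04,.014)],(0,255,0))
    poly([bd(.238,y,.11) for y in(.205,-.205)],(255,0,0),False)
    cv2.imwrite('pics/'+n,im)
E
python3 - <<'E'
from ov import *
v=[.5448,.2013,-.004]
ov(T,'ov1.png',(120,125,270,220),5,v); ov(S,'ov2.png',(265,100,365,210),5,v)
E
```

```text
(no output)
```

View pics/ov1.png

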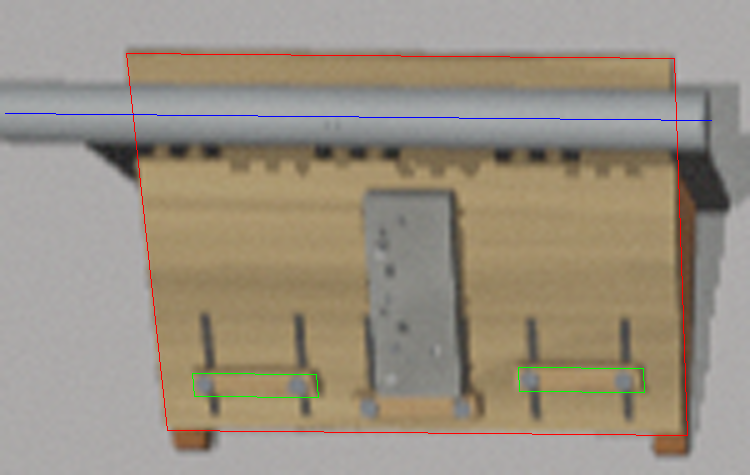

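View pics/ov2.png

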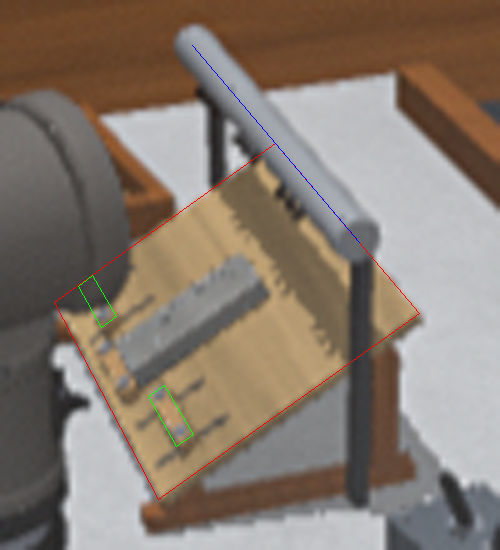

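```bash
cat > plan.py <<'E'
from h import *
from scipy.spatial.transform import Rotation as Ro, Slerp
import json
def pose():
    o=observe(); return o,np.array(o['tool_pos']),Ro.from_euler('xyz',o['tool_rot'])
def rows(pt,rt,n,p=None,r=None):
    o,p0,r0=pose()
    p=p0 if p is None else p; r=r0 if r is None else r
    d=(r.inv()*rt).as_rotvec()
    out=[]
    for k in range(n):
        ra=r*Ro.from_rotvec(d*k/n); off=ra.inv().apply((np.array(pt)-p)/n)*1000
        out.append({"offset":np.round(off,1).tolist(),"rotation":np.round(d/n,4).tolist()})
    print('t',o['time'],'dist/row',np.linalg.norm(np.array(pt)-p)*1000/n,'rot/row',np.linalg.norm(d)/n)
    print('F',np.round(o['contact_force'],1),'open',round(o['opening'],4),'q',np.round(o['qpos'],2))
    print(json.dumps(out))
def down(yaw): return Ro.from_euler('xyz',[np.pi,0,yaw])
E
python3 - <<'E'
from plan import *
rows([.449,-.3035,.16],down(.18),12)
E
```

```text
t 1.2 dist/row 26.791810363592717 rot/row 0.020066781546412827
F [ 0.5 -0.1 -0.8] open 0.0922 q [-1.3   0.34  1.52  0.    1.28 -0.15]
[{"offset": [23.8, -5.4, 11.0], "rotation": [0.0, -0.0, 0.0201]}, {"offset": [23.7, -5.9, 11.0], "rotation": [0.0, -0.0, 0.0201]}, {"offset": [23.6, -6.3, 11.0], "rotation": [0.0, -0.0, 0.0201]}, {"offset": [23.5, -6.8, 11.0], "rotation": [0.0, -0.0, 0.0201]}, {"offset": [23.3, -7.3, 11.0], "rotation": [0.0, -0.0, 0.0201]}, {"offset": [23.2, -7.7, 11.0], "rotation": [0.0, -0.0, 0.0201]}, {"offset": [23.0, -8.2, 11.0], "rotation": [0.0, -0.0, 0.0201]}, {"offset": [22.8, -8.7, 11.0], "rotation": [0.0, -0.0, 0.0201]}, {"offset": [22.7, -9.1, 11.0], "rotation": [0.0, -0.0, 0.0201]}, {"offset": [22.5, -9.6, 11.0], "rotation": [0.0, -0.0, 0.0201]}, {"offset": [22.3, -10.0, 11.0], "rotation": [0.0, -0.0, 0.0201]}, {"offset": [22.1, -10.5, 11.0], "rotation": [0.0, -0.0, 0.0201]}]
```

apply_moves --motion '[{"offset": [24, -5.5, 11], "rotation": [0, 0, 0.02]}, {"offset": [24, -6, 11], "rotation": [0, 0, 0.02]}, {"offset": [24, -6, 11], "rotation": [0, 0, 0.02]}, {"offset": [23.5, -7, 11], "rotation": [0, 0, 0.02]}, {"offset": [23.5, -7, 11], "rotation": [0, 0, 0.02]}, {"offset": [23, -8, 11], "rotation": [0, 0, 0.02]}, {"offset": [23, -8, 11], "rotation": [0, 0, 0.02]}, {"offset": [23, -9, 11], "rotation": [0, 0, 0.02]}, {"offset": [22.5, -9, 11], "rotation": [0, 0, 0.02]}, {"offset": [22.5, -9.5, 11], "rotation": [0, 0, 0.02]}, {"offset": [22, -10, 11], "rotation": [0, 0, 0.02]}, {"offset": [22, -10, 11], "rotation": [0, 0, 0.02]}]' --grip 0

```text
time: 2.2
tool_pos: [0.4584, -0.3033, 0.1569]
tool_rot: [3.131, -0.001, 0.161]
contact_force: [0.2, -1.0, -0.4]
opening: 0.0917
```

```bash
python3 - <<'E'
from plan import *
S=read_camera('side'); save(S,'s1.png',(250,170,450,330),4)
rows([.449,-.3035,.0705],down(.18),6)
E
```

```text
t 2.25 dist/row 14.190581559598092 rot/row 0.0034199529121920745
F [ 1.7  2.9 -1.9] open 0.0919 q [-0.72  0.53  1.64 -0.    0.97  0.7 ]
[{"offset": [-2.0, 0.1, 14.0], "rotation": [0.0012, -0.0002, -0.0032]}, {"offset": [-2.0, 0.1, 14.0], "rotation": [0.0012, -0.0002, -0.0032]}, {"offset": [-2.0, 0.1, 14.0], "rotation": [0.0012, -0.0002, -0.0032]}, {"offset": [-2.0, 0.1, 14.0], "rotation": [0.0012, -0.0002, -0.0032]}, {"offset": [-2.0, 0.1, 14.0], "rotation": [0.0012, -0.0002, -0.0032]}, {"offset": [-2.0, 0.1, 14.0], "rotation": [0.0012, -0.0002, -0.0032]}]
```

View pics/s1.png

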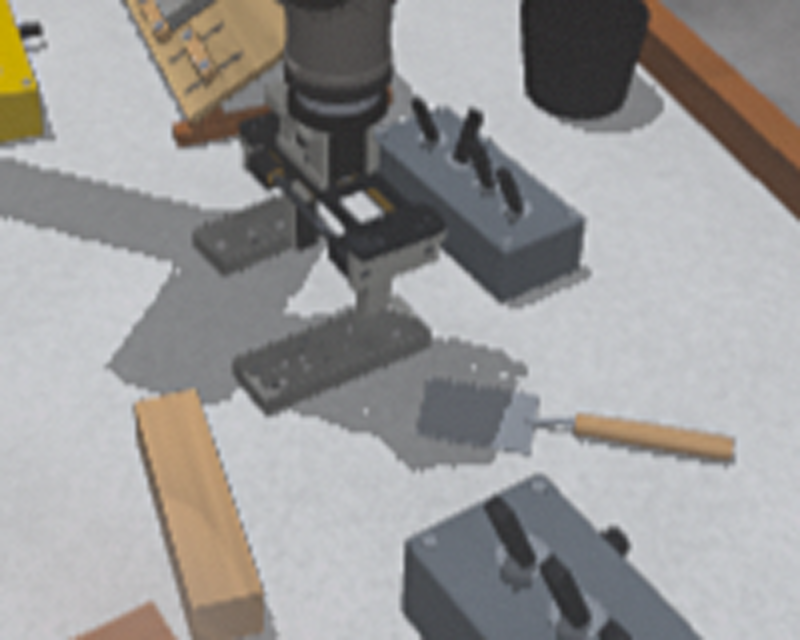

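apply_moves --motion '[{"offset": [-3, 0, 14], "rotation": [0, 0, -0.006]}, {"offset": [-3, 0, 14], "rotation": [0, 0, -0.006]}, {"offset": [-2, 0, 14], "rotation": [0, 0, -0.006]}, {"offset": [-2, 0, 14], "rotation": [0, 0, 0]}, {"offset": [-2, 0, 14], "rotation": [0, 0, 0]}, {"offset": [0, 0, 12], "rotation": [0, 0, 0]}, {"offset": [0, 0, 0], "rotation": [0, 0, 0]}]'

```text
time: 2.83
tool_pos: [0.4515, -0.3012, 0.069]
tool_rot: [3.133, -0.002, 0.187]
contact_force: [-0.7, -0.2, -0.3]
opening: 0.0917
```

```bash
python3 - <<'E'
from plan import *
rows([.449,-.3035,.0705],down(.18),2)
E
```

```text
t 2.8333 dist/row 1.8844348286754287 rot/row 0.005669578991556153
F [-0.7 -0.2 -0.3] open 0.0917 q [-0.73  0.65  1.73 -0.    0.76  0.66]
[{"offset": [-1.5, 0.9, -0.8], "rotation": [0.0041, -0.0011, 0.0037]}, {"offset": [-1.5, 0.9, -0.8], "rotation": [0.0041, -0.0011, 0.0037]}]
```

apply_moves --motion '[{"offset": [-1.5, 1, -0.5], "rotation": [0.004, 0, 0.004]}, {"offset": [-1.5, 1, -0.5], "rotation": [0.004, 0, 0]}, {"offset": [0, 0, 0], "rotation": [0, 0, 0]}, {"offset": [0, 0, 0], "rotation": [0, 0, 0]}, {"offset": [0, 0, 0], "rotation": [0, 0, 0]}, {"offset": [0, 0, 0], "rotation": [0, 0, 0]}, {"offset": [0, 0, 0], "rotation": [0, 0, 0]}, {"offset": [0, 0, 0], "rotation": [0, 0, 0]}]' --grip 1 --grip_force 35

```text
time: 3.5
tool_pos: [0.4493, -0.3049, 0.073]
tool_rot: [3.14, -0.004, 0.183]
contact_force: [0.1, 0.7, -2.5]
opening: 0.0547
```

```bash
python3 - <<'E'
from plan import *
o,p,r=pose(); print(p,o['tool_rot'])
S=read_camera('side'); save(S,'s2.png',(250,170,450,330),4)
rows(p+[0,0,.16],r,6)
E
```

```text
[ 0.44933432 -0.30493011  0.07304935] [ 3.13987255 -0.00412227  0.18300746]
t 3.55 dist/row 26.679080426415663 rot/row 1.9715349532768892e-05
F [-0.7  0.6 -1.2] open 0.0546 q [-0.74  0.64  1.72  0.    0.78  0.65]
[{"offset": [0.1, 0.0, -26.7], "rotation": [-0.0, 0.0, -0.0]}, {"offset": [0.1, 0.0, -26.7], "rotation": [-0.0, 0.0, -0.0]}, {"offset": [0.1, 0.0, -26.7], "rotation": [-0.0, 0.0, -0.0]}, {"offset": [0.1, 0.0, -26.7], "rotation": [-0.0, 0.0, -0.0]}, {"offset": [0.1, 0.0, -26.7], "rotation": [-0.0, 0.0, -0.0]}, {"offset": [0.1, 0.0, -26.7], "rotation": [-0.0, 0.0, -0.0]}]
```

View pics/s2.png

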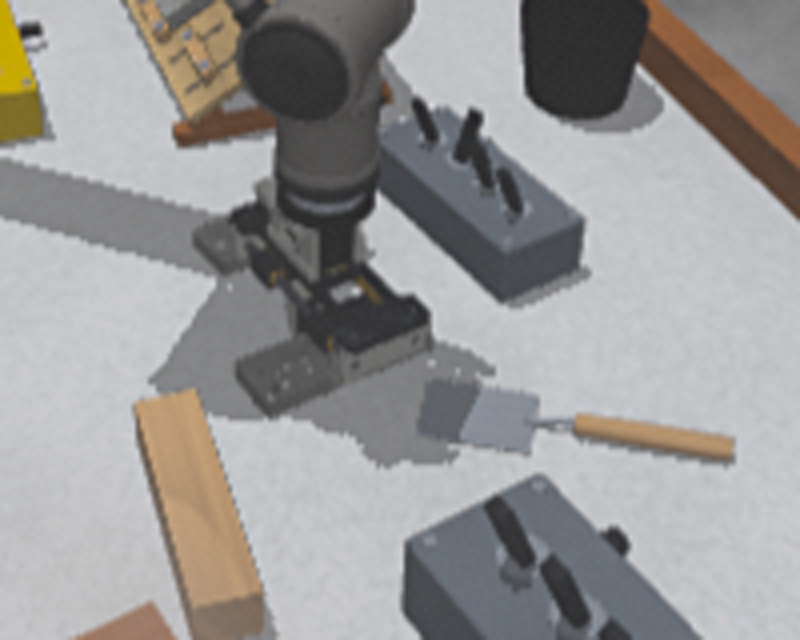

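apply_moves --motion '[{"offset": [0, 0, -15], "rotation": [0, 0, 0]}, {"offset": [0, 0, -26], "rotation": [0, 0, 0]}, {"offset": [0, 0, -26], "rotation": [0, 0, 0]}, {"offset": [0, 0, -26], "rotation": [0, 0, 0]}, {"offset": [0, 0, -26], "rotation": [0, 0, 0]}, {"offset": [0, 0, -26], "rotation": [0, 0, 0]}, {"offset": [0, 0, -20], "rotation": [0, 0, 0]}]'

```text
time: 4.13
tool_pos: [0.4456, -0.302, 0.2367]
tool_rot: [-3.128, 0.008, 0.184]
contact_force: [-0.3, -0.8, -3.9]
opening: 0.0545
```

```bash
cat >> plan.py <<'E'
V=np.array([.546,.2005,-.004]); CL,CR=.0452,.0514
RB=Ro.from_euler('xyz',[np.pi,-np.pi/6,V[2]])
def board(s,y,h):
    q=np.array([-.11+s*np.cos(np.pi/6)-h*.5,y,.035+s*.5+h*np.cos(np.pi/6)])
    return Ro.from_euler('z',V[2]).apply(q)+[V[0],V[1],0]
def inboard(p):
    q=Ro.from_euler('z',-V[2]).apply(p-np.array([V[0],V[1],0]))-[-.11,0,.035]
    return np.array([q[0]*np.cos(np.pi/6)+q[2]*.5,q[1],-q[0]*.5+q[2]*np.cos(np.pi/6)])
E
python3 - <<'E'
from plan import *
t=board(CL+.010+.070,.105,.073+.055); print(t)
rows(t,RB,24)
S=read_camera('side'); save(S,'s3.png',(250,120,450,280),4)
E
```

```text
[0.4808469  0.30576145 0.20845125]
t 4.1333 dist/row 25.392303773430154 rot/row 0.02352738872448135
F [-0.3 -0.8 -3.9] open 0.0545 q [-0.74  0.42  1.56  0.    1.17  0.65]
[{"offset": [6.1, -24.6, 1.5], "rotation": [-0.0026, 0.0222, 0.0075]}, {"offset": [5.9, -24.7, 1.5], "rotation": [-0.0026, 0.0222, 0.0075]}, {"offset": [5.6, -24.7, 1.6], "rotation": [-0.0026, 0.0222, 0.0075]}, {"offset": [5.4, -24.8, 1.7], "rotation": [-0.0026, 0.0222, 0.0075]}, {"offset": [5.2, -24.8, 1.7], "rotation": [-0.0026, 0.0222, 0.0075]}, {"offset": [5.0, -24.8, 1.8], "rotation": [-0.0026, 0.0222, 0.0075]}, {"offset": [4.7, -24.9, 1.8], "rotation": [-0.0026, 0.0222, 0.0075]}, {"offset": [4.5, -24.9, 1.8], "rotation": [-0.0026, 0.0222, 0.0075]}, {"offset": [4.3, -25.0, 1.9], "rotation": [-0.0026, 0.0222, 0.0075]}, {"offset": [4.1, -25.0, 1.9], "rotation": [-0.0026, 0.0222, 0.0075]}, {"offset": [3.8, -25.0, 1.9], "rotation": [-0.0026, 0.0222, 0.0075]}, {"offset": [3.6, -25.1, 1.9], "rotation": [-0.0026, 0.0222, 0.0075]}, {"offset": [3.4, -25.1, 2.0], "rotation": [-0.0026, 0.0222, 0.0075]}, {"offset": [3.1, -25.1, 2.0], "rotation": [-0.0026, 0.0222, 0.0075]}, {"offset": [2.9, -25.1, 2.0], "rotation": [-0.0026, 0.0222, 0.0075]}, {"offset": [2.7, -25.2, 2.0], "rotation": [-0.0026, 0.0222, 0.0075]}, {"offset": [2.4, -25.2, 2.0], "rotation": [-0.0026, 0.0222, 0.0075]}, {"offset": [2.2, -25.2, 1.9], "rotation": [-0.0026, 0.0222, 0.0075]}, {"offset": [2.0, -25.2, 1.9], "rotation": [-0.0026, 0.0222, 0.0075]}, {"offset": [1.7, -25.3, 1.9], "rotation": [-0.0026, 0.0222, 0.0075]}, {"offset": [1.5, -25.3, 1.9], "rotation": [-0.0026, 0.0222, 0.0075]}, {"offset": [1.3, -25.3, 1.8], "rotation": [-0.0026, 0.0222, 0.0075]}, {"offset": [1.1, -25.3, 1.8], "rotation": [-0.0026, 0.0222, 0.0075]}, {"offset": [0.8, -25.3, 1.8], "rotation": [-0.0026, 0.0222, 0.0075]}]
```

View pics/s3.png

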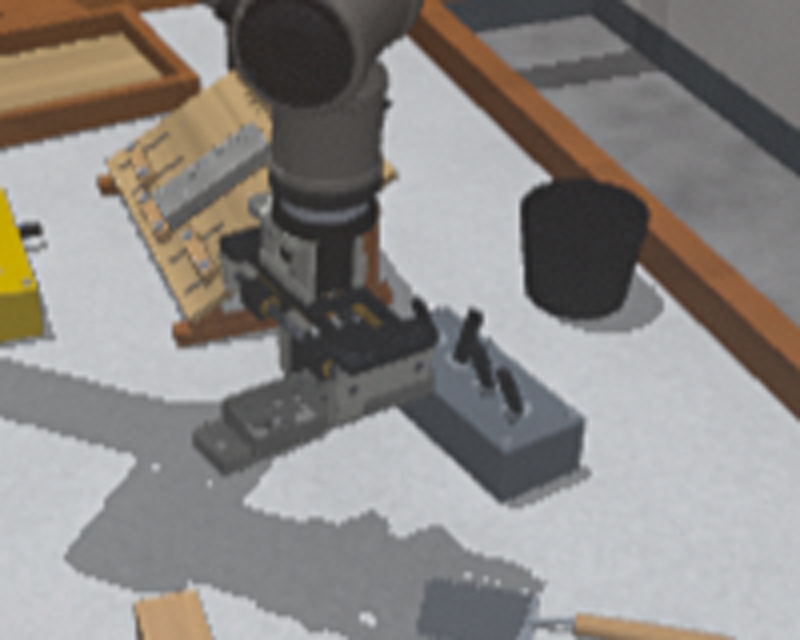

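apply_moves --motion '[{"offset": [6, -24.5, 0], "rotation": [-0.0025, 0.022, 0.0075]}, {"offset": [6, -24.5, 0], "rotation": [-0.0025, 0.022, 0.0075]}, {"offset": [5.5, -24.5, 0], "rotation": [-0.0025, 0.022, 0.0075]}, {"offset": [5.5, -25, 1], "rotation": [-0.0025, 0.022, 0.0075]}, {"offset": [5, -25, 1.5], "rotation": [-0.0025, 0.022, 0.0075]}, {"offset": [5, -25, 1.5], "rotation": [-0.0025, 0.022, 0.0075]}, {"offset": [4.5, -25, 1.5], "rotation": [-0.0025, 0.022, 0.0075]}, {"offset": [4.5, -25, 1.5], "rotation": [-0.0025, 0.022, 0.0075]}, {"offset": [4.5, -25, 1.5], "rotation": [-0.0025, 0.022, 0.0075]}, {"offset": [4, -25, 1.5], "rotation": [-0.0025, 0.022, 0.0075]}, {"offset": [4, -25, 1.5], "rotation": [-0.0025, 0.022, 0.0075]}, {"offset": [3.5, -25, 1.5], "rotation": [-0.0025, 0.022, 0.0075]}]'

```text
time: 5.18
tool_pos: [0.4606, 0.0099, 0.2245]
tool_rot: [3.132, -0.263, 0.081]
contact_force: [0.7, 0.0, -3.8]
opening: 0.055
```

```bash
python3 - <<'E'
from plan import *
t=board(CL+.010+.070,.105,.073+.055); print(t)
o,p,r=pose(); print(p,o['tool_rot'])
rows(t,RB,12)
E
```

```text
[0.4808469  0.30576145 0.20845125]
[0.46063372 0.00991714 0.22445507] [ 3.13200404 -0.26275512  0.08085217]
t 5.1833 dist/row 24.74713119500807 rot/row 0.022770686425973078
F [ 0.7  0.  -3.8] open 0.055 q [-0.18  0.2   1.97  0.09  0.72  1.26]
[{"offset": [3.2, -24.5, 2.0], "rotation": [-0.0019, 0.0217, 0.0067]}, {"offset": [3.0, -24.5, 2.0], "rotation": [-0.0019, 0.0217, 0.0067]}, {"offset": [2.8, -24.5, 2.0], "rotation": [-0.0019, 0.0217, 0.0067]}, {"offset": [2.6, -24.5, 2.1], "rotation": [-0.0019, 0.0217, 0.0067]}, {"offset": [2.4, -24.5, 2.1], "rotation": [-0.0019, 0.0217, 0.0067]}, {"offset": [2.2, -24.6, 2.1], "rotation": [-0.0019, 0.0217, 0.0067]}, {"offset": [2.0, -24.6, 2.1], "rotation": [-0.0019, 0.0217, 0.0067]}, {"offset": [1.7, -24.6, 2.1], "rotation": [-0.0019, 0.0217, 0.0067]}, {"offset": [1.5, -24.6, 2.0], "rotation": [-0.0019, 0.0217, 0.0067]}, {"offset": [1.3, -24.6, 2.0], "rotation": [-0.0019, 0.0217, 0.0067]}, {"offset": [1.1, -24.6, 2.0], "rotation": [-0.0019, 0.0217, 0.0067]}, {"offset": [0.9, -24.7, 2.0], "rotation": [-0.0019, 0.0217, 0.0067]}]
```

```bash
cat > kin.py <<'E'
import numpy as np
from scipy.spatial.transform import Rotation as Ro
from scipy.optimize import least_squares
def fk(q,a):
    d1,a1,lat,L2,a3,L3,L4,l5,y6=a
    R=Ro.from_euler('z',q[0]); p=np.array([0,0,d1])+R.apply([a1,lat,0])
    R=R*Ro.from_euler('y',q[1]); p=p+R.apply([0,0,L2])
    R=R*Ro.from_euler('y',q[2]); p=p+R.apply([a3,0,L3])
    R=R*Ro.from_euler('z',q[3]); R=R*Ro.from_euler('y',q[4]); p=p+R.apply([l5,0,L4])
    R=R*Ro.from_euler('z',q[5]+y6); return p,R
D=[([-1.29597,.34273,1.52505,0,1.2754,-.14599],[.2144,-.47888,.29153],[-3.14,-.0002,.4208]),
([-.73,.65,1.73,0,.76,.66],[.4515,-.3012,.069],[3.133,-.002,.187]),
([-.74,.42,1.56,0,1.17,.65],[.4456,-.302,.2367],[-3.128,.008,.184]),
([-.18,.2,1.97,.09,.72,1.26],[.4606,.0099,.2245],[3.132,-.263,.081])]
E
python3 - <<'E'
from kin import *
from cell import observe
o=observe(); D[3]=(o['qpos'],o['tool_pos'],o['tool_rot'])
print(o['qpos'],o['tool_pos'],o['tool_rot'])
def f(a): 
    e=[]
    for q,p,r in D:
        P,R=fk(q,a); e+=list(P-p)+list(.3*(R.inv()*Ro.from_euler('xyz',r)).as_rotvec())
    return np.r_[e, .002*(np.array(a)-a0)]
a0=np.array([.3,0,0.05,.4,0,.4,.2,0,np.pi])
best=None
for y6 in(0,np.pi/2,np.pi,-np.pi/2):
    a=a0.copy();a[-1]=y6
    r=least_squares(f,a); 
    print(r.cost,np.round(r.x,4)); print(np.round(r.fun,4)) if r.cost<1e-3 else 0
E
```

```text
[-0.17678825  0.19698887  1.9676858   0.08622017  0.72193705  1.2569963 ] [0.46063372 0.00991714 0.22445507] [ 3.13200404 -0.26275512  0.08085217]
1.4803571360264569e-05 [2.1290e-01 8.8000e-03 7.6800e-02 5.0300e-01 4.3700e-02 3.7070e-01
 2.4620e-01 8.0000e-04 1.5685e+00]
[ 0.0002  0.0008 -0.0014  0.     -0.      0.0007 -0.0001  0.0003 -0.0004
 -0.0022  0.0003 -0.0012  0.0003 -0.0012  0.0017  0.0021 -0.0009 -0.0003
  0.      0.0001  0.0001  0.      0.      0.0007 -0.0002  0.      0.0001
  0.0002  0.0001 -0.0001  0.0001  0.     -0.0031]
1.4803571360285866e-05 [2.1290e-01 8.8000e-03 7.6800e-02 5.0300e-01 4.3700e-02 3.7070e-01
 2.4620e-01 8.0000e-04 1.5685e+00]
[ 0.0002  0.0008 -0.0014  0.     -0.      0.0007 -0.0001  0.0003 -0.0004
 -0.0022  0.0003 -0.0012  0.0003 -0.0012  0.0017  0.0021 -0.0009 -0.0003
  0.      0.0001  0.0001  0.      0.      0.0007 -0.0002  0.      0.0001
  0.0002  0.0001 -0.0001  0.0001  0.     -0.0031]
1.4803571360264555e-05 [2.1290e-01 8.8000e-03 7.6800e-02 5.0300e-01 4.3700e-02 3.7070e-01
 2.4620e-01 8.0000e-04 1.5685e+00]
[ 0.0002  0.0008 -0.0014  0.     -0.      0.0007 -0.0001  0.0003 -0.0004
 -0.0022  0.0003 -0.0012  0.0003 -0.0012  0.0017  0.0021 -0.0009 -0.0003
  0.      0.0001  0.0001  0.      0.      0.0007 -0.0002  0.      0.0001
  0.0002  0.0001 -0.0001  0.0001  0.     -0.0031]
1.7739285198953065 [ 2.1290e-01  8.8000e-03  7.6800e-02  5.0300e-01  4.3700e-02  3.7070e-01
  2.4620e-01  8.0000e-04 -1.5731e+00]
```

Good model. Now IK at the targets, checking joint ranges.

```bash
cat >> kin.py <<'E'
A=[.2129,.0088,.0768,.503,.0437,.3707,.2462,.0008,1.5685]
LO=np.array([-2.53,-.77,.04,-1,.28,-3.11]);HI=np.array([2.53,2.02,2.7,4.14,2.66,3.11])
def ik(p,R,q0):
    def f(q):
        P,Q=fk(q,A); return np.r_[P-p,.3*(Q.inv()*R).as_rotvec()]
    return least_squares(f,np.clip(q0,LO+.01,HI-.01),bounds=(LO,HI))
E
python3 - <<'E'
from plan import *; from kin import *
q=observe()['qpos']
for n,s,y in(('L',CL+.07,.105),('R',CR+.055,-.105)):
  for h in(.128,.073):
    for dy in (0,):
        r=ik(board(s,y,h),RB,q); print(n,h,np.round(r.x,2),np.round(r.fun,4))
    r=ik(board(s,y,h),RB*Ro.from_euler('z',np.pi),[q[0],q[1],q[2],q[3],q[4],q[5]-np.pi]); print(' flip',np.round(r.x,2),np.round(r.fun,4))
E
```

```text
L 0.128 [ 0.55  0.38  1.86 -0.56  0.52  2.57] [-0.  0. -0. -0.  0.  0.]
 flip [ 0.55  0.38  1.86 -0.56  0.52 -0.57] [-0.  0. -0.  0. -0.  0.]
L 0.073 [ 0.52  0.48  1.85 -0.66  0.42  2.66] [ 0.  0.  0. -0.  0.  0.]
 flip [ 0.52  0.48  1.85 -0.66  0.42 -0.48] [-0. -0.  0.  0.  0.  0.]
R 0.128 [ 0.06  0.21  2.14 -0.11  0.28  1.74] [0.0002 0.0001 0.001  0.0003 0.0016 0.    ]
 flip [ 0.06  0.21  2.14 -0.11  0.28 -1.4 ] [ 0.0002  0.0001  0.001  -0.0003 -0.0016  0.    ]
R 0.073 [ 0.06  0.34  2.07 -0.16  0.28  1.79] [0.0038 0.002  0.0112 0.0042 0.0187 0.    ]
 flip [ 0.06  0.34  2.07 -0.16  0.28 -1.35] [ 0.0038  0.002   0.0112 -0.0042 -0.0187  0.    ]
```

apply_moves --motion '[{"offset": [3, -24.5, 1.5], "rotation": [-0.002, 0.0215, 0.0065]}, {"offset": [3, -24.5, 1.5], "rotation": [-0.002, 0.0215, 0.0065]}, {"offset": [3, -24.5, 1.5], "rotation": [-0.002, 0.0215, 0.0065]}, {"offset": [2.5, -24.5, 1.5], "rotation": [-0.002, 0.0215, 0.0065]}, {"offset": [2.5, -24.5, 1.5], "rotation": [-0.002, 0.0215, 0.0065]}, {"offset": [2, -24.5, 1.5], "rotation": [-0.002, 0.0215, 0.0065]}, {"offset": [2, -24.5, 1.5], "rotation": [-0.002, 0.0215, 0.0065]}, {"offset": [1.5, -24.5, 1.5], "rotation": [-0.002, 0.0215, 0.0065]}, {"offset": [1.5, -24.5, 1.5], "rotation": [-0.002, 0.0215, 0.0065]}, {"offset": [1.5, -24.5, 1.5], "rotation": [-0.002, 0.0215, 0.0065]}, {"offset": [1, -20, 1.5], "rotation": [-0.002, 0.0215, 0.0065]}, {"offset": [1, -12, 0], "rotation": [-0.002, 0.0215, 0.0065]}]'

```text
time: 6.18
tool_pos: [0.4668, 0.3036, 0.2024]
tool_rot: [3.141, -0.511, -0.002]
contact_force: [0.6, -1.0, -3.5]
opening: 0.0543
```

```bash
cat >> plan.py <<'E'
def rep():
    o,p,r=pose(); b=inboard(p); print('board TCP mm',np.round(b*1000,1),'rot err (tool)',np.round((r.inv()*RB).as_rotvec(),3),'F board',np.round(RB.inv().apply(o['contact_force']),1),'rot',np.round(o['tool_rot'],3))
E
python3 - <<'E'
from plan import *
rep()
t=board(CL+.010+.070,.105,.073+.055)
T=read_camera('top'); save(T,'t4.png',(120,100,280,220),5)
S=read_camera('side'); save(S,'s4.png',(220,80,380,200),5)
rows(t,RB,3)
E
```

```text
board TCP mm [110.  102.8 129.8] rot err (tool) [0.    0.013 0.001] F board [-1.3  1.   3.3] rot [ 3.141e+00 -5.110e-01 -2.000e-03]
t 6.2833 dist/row 5.268694056942625 rot/row 0.004801450033236288
F [ 0.5  0.  -3.6] open 0.0545 q [ 0.56  0.37  1.87 -0.54  0.52  2.55]
[{"offset": [5.2, -0.8, 0.5], "rotation": [-0.0001, 0.0047, 0.0012]}, {"offset": [5.2, -0.8, 0.6], "rotation": [-0.0001, 0.0047, 0.0012]}, {"offset": [5.2, -0.8, 0.6], "rotation": [-0.0001, 0.0047, 0.0012]}]
```

View pics/t4.png

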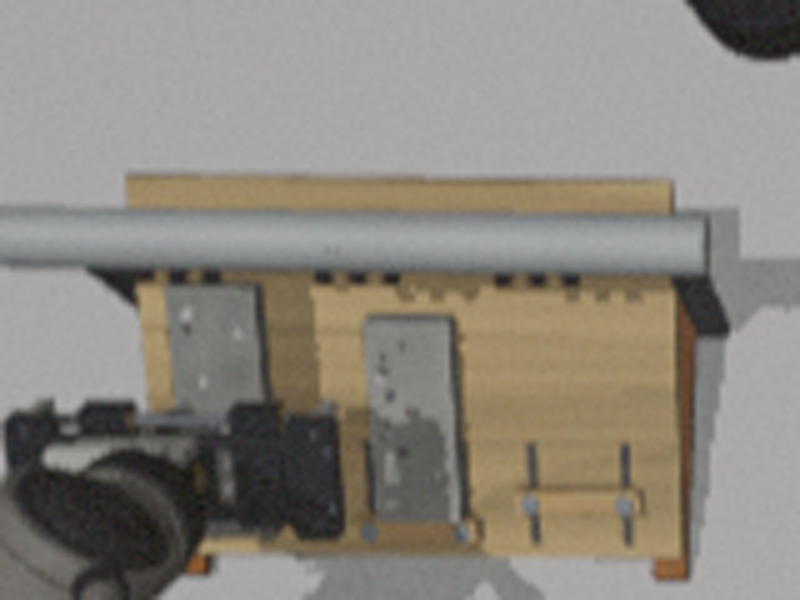

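View pics/s4.png

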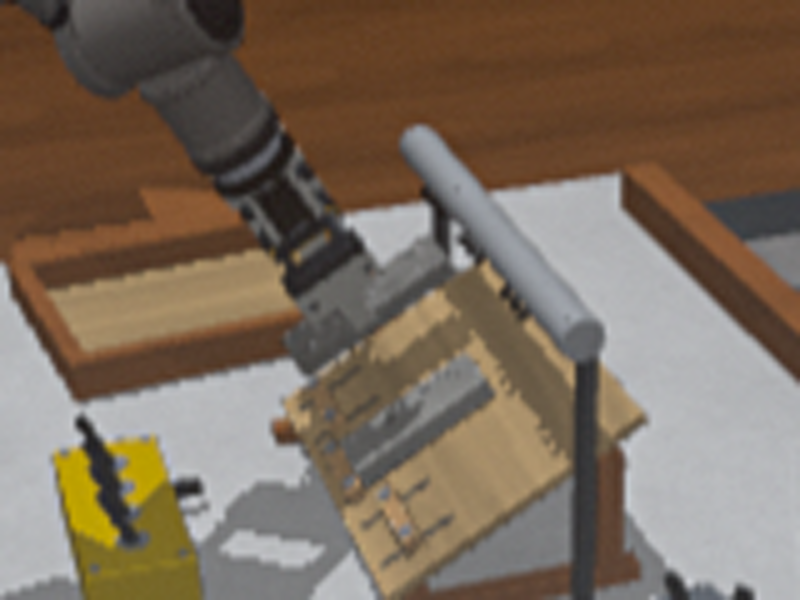

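```bash
python3 - <<'E'
from plan import *
T=pickle.load(open('top0.pkl','rb'))
for y in(.1028+.0275,.1028-.0275):
    print((proj(T,board(.200,y,.0768))+.5-[120,100])*5)
E
```

```text
[[160.16952908 286.37673263]]
[[251.97731875 287.22458568]]
```

apply_moves --motion '[{"offset": [5, -2, 1], "rotation": [0, 0.005, 0]}, {"offset": [5, -2, 5], "rotation": [0, 0.004, 0]}, {"offset": [5, -1, 10], "rotation": [0, 0.004, 0]}, {"offset": [0, 0, 12], "rotation": [0, 0, 0]}, {"offset": [0, 0, 12], "rotation": [0, 0, 0]}, {"offset": [0, 0, 8], "rotation": [0, 0, 0]}, {"offset": [0, 0, 0], "rotation": [0, 0, 0]}]'

```text
time: 6.87
tool_pos: [0.5068, 0.3043, 0.1616]
tool_rot: [3.137, -0.517, -0.002]
contact_force: [-0.7, -0.2, -4.0]
opening: 0.0545
```

```bash
python3 - <<'E'
from plan import *
rep()
T=read_camera('top'); save(T,'t5.png',(120,100,280,220),5)
S=read_camera('side'); save(S,'s5.png',(220,80,380,200),5)
rep()
b=inboard(pose()[1])
for e in(.08,):
  for y in(.0275,-.0275):
    print((proj(T,board(b[0]+.01+e,b[1]+y,b[2]-.053))+.5-[120,100])*5)
E
```

```text
board TCP mm [124.3 103.6  74.4] rot err (tool) [0.004 0.007 0.002] F board [-2.6  0.3  3.1] rot [ 3.137e+00 -5.170e-01 -2.000e-03]
board TCP mm [124.6 104.   75.7] rot err (tool) [0.003 0.005 0.002] F board [-1.9  0.1  2.3] rot [ 3.137e+00 -5.180e-01 -2.000e-03]
[[183.83097984 241.10531627]]
[[272.88777395 241.91333091]]
```

View pics/t5.png

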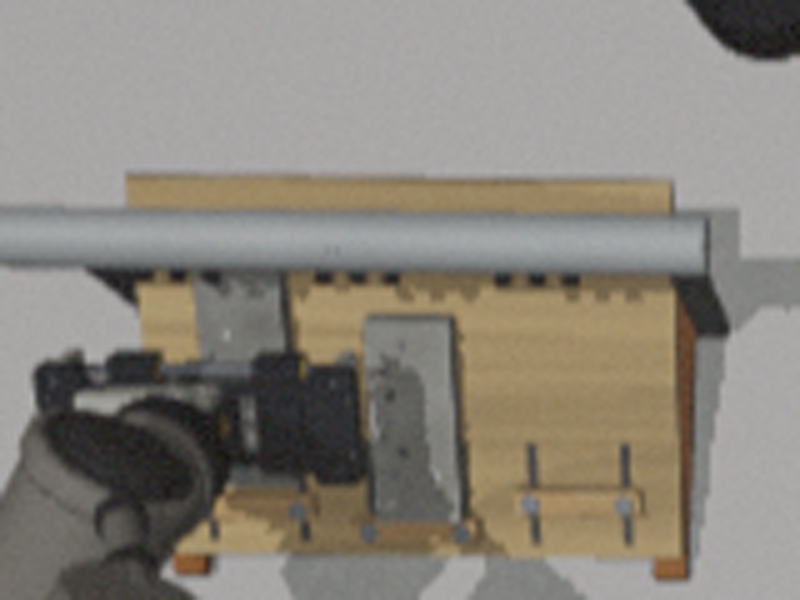

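View pics/s5.png

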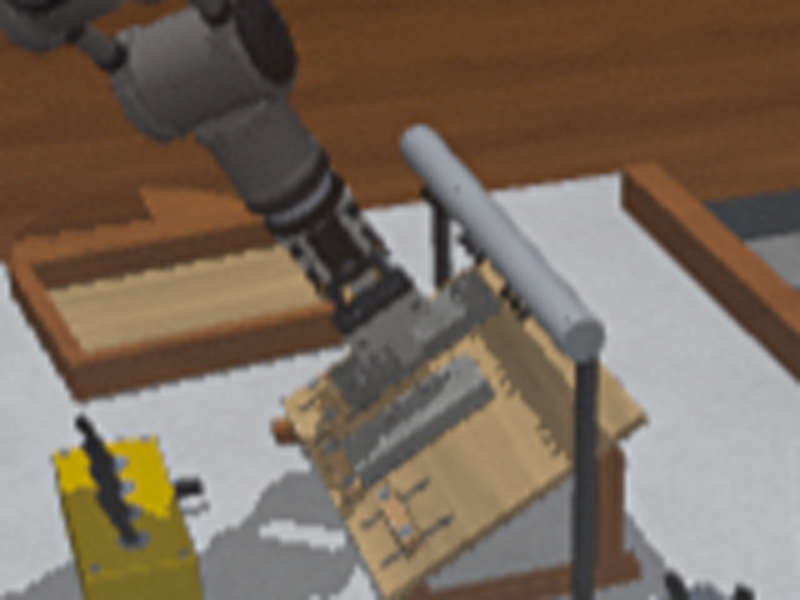

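```bash
python3 - <<'E'
from plan import *
T=pickle.load(open('top0.pkl','rb'))
im=cv2.imread('pics/t5.png')
def L(P,c):
    u=(proj(T,np.array(P))+.5-[120,100])*5; cv2.polylines(im,[np.round(u).astype(int)],True,c,1)
h=.0227;s0=.1346
L([board(s0+a,.104+b,h) for a,b in((.08,.0275),(.08,-.0275),(-.08,-.0275),(-.08,.0275))],(0,0,255))
L([board(s0+a,.100+b,h) for a,b in((.08,.0275),(.08,-.0275),(-.08,-.0275),(-.08,.0275))],(255,0,0))
for y,x0 in((.105,CL),(-.105,CR)):
  L([board(x0,y+.04,.014),board(x0,y-.04,.014),board(x0-.016,y-.04,.014),board(x0-.016,y+.04,.014)],(0,255,0))
cv2.imwrite('pics/ov5.png',cv2.resize(im[150:480,120:500],None,fx=2,fy=1.8))
E
```

```text
(no output)
```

View pics/ov5.png

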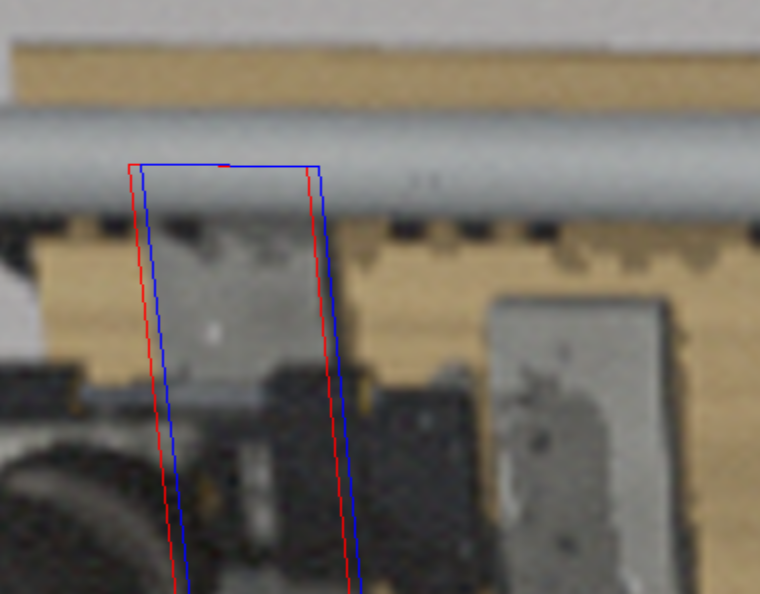

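apply_moves --motion '[{"offset": [0, -2.5, 0], "rotation": [0, 0.005, 0]}, {"offset": [0, -2.5, 0], "rotation": [0, 0, 0]}, {"offset": [0, 0, 1], "rotation": [0, 0, 0]}, {"offset": [0, 0, 1.5], "rotation": [0, 0, 0]}, {"offset": [0, 0, 0], "rotation": [0, 0, 0]}]'

```text
time: 7.38
tool_pos: [0.5076, 0.3108, 0.1621]
tool_rot: [3.139, -0.526, -0.002]
contact_force: [-0.6, -0.2, -3.4]
opening: 0.0548
```

```bash
python3 -c "
from plan import *
rep()"
```

```text
board TCP mm [125.2 110.1  74.5] rot err (tool) [ 0.002 -0.002  0.002] F board [-2.2  0.2  2.7] rot [ 3.139e+00 -5.260e-01 -2.000e-03]
```

apply_moves --motion '[{"offset": [0, 1, 2], "rotation": [0, 0, 0]}, {"offset": [0, 0, 1.5], "rotation": [0, 0, 0]}, {"offset": [0, 0, 1.5], "rotation": [0, 0, 0]}]'

```text
time: 7.63
tool_pos: [0.5082, 0.3105, 0.1613]
tool_rot: [3.139, -0.528, -0.001]
contact_force: [-11.4, -2.1, 10.7]
opening: 0.0544
```

```bash
python3 -c "
from plan import *
rep()"
```

```text
board TCP mm [125.3 109.9  73.5] rot err (tool) [ 0.001 -0.005  0.003] F board [ -4.5   2.1 -15. ] rot [ 3.139e+00 -5.280e-01 -1.000e-03]
```

apply_moves --motion '[{"offset": [-2, 0.5, -0.5], "rotation": [0, -0.003, 0]}, {"offset": [-2.5, 0.5, 0], "rotation": [0, 0, 0]}, {"offset": [-2.5, 0, 0], "rotation": [0, 0, 0]}]'

```text
time: 7.88
tool_pos: [0.5017, 0.3098, 0.1595]
tool_rot: [3.141, -0.528, -0.001]
contact_force: [-0.6, -0.1, -3.1]
opening: 0.0546
```

```bash
python3 -c "
from plan import *
rep()"
```

```text
board TCP mm [118.8 109.1  75.2] rot err (tool) [-0.001 -0.004  0.003] F board [-2.   0.1  2.4] rot [ 3.141e+00 -5.280e-01 -1.000e-03]
```

apply_moves --motion '[{"offset": [-1.5, 0, 1.5], "rotation": [0, 0.002, 0]}, {"offset": [-1.5, 0, 1.5], "rotation": [0, 0, 0]}, {"offset": [-1.5, 0, 1], "rotation": [0, 0, 0]}, {"offset": [-1.5, 0, 1], "rotation": [0, 0, 0]}]'

```text
time: 8.22
tool_pos: [0.5004, 0.3097, 0.1569]
tool_rot: [3.142, -0.539, -0.001]
contact_force: [-3.9, -2.3, 8.2]
opening: 0.0549
```

```bash
python3 -c "
from plan import *
rep()"
```

```text
board TCP mm [116.4 109.1  73.5] rot err (tool) [-0.001 -0.015  0.002] F board [ 0.8  2.3 -9.1] rot [ 3.142e+00 -5.390e-01 -1.000e-03]
```

apply_moves --motion '[{"offset": [-1, 0, 0.5], "rotation": [0, -0.01, 0]}, {"offset": [-2, 0, 0.5], "rotation": [0, -0.008, 0]}, {"offset": [-2, 0, 0.5], "rotation": [0, -0.005, 0]}]'

```text
time: 8.47
tool_pos: [0.4993, 0.3104, 0.1563]
tool_rot: [-3.139, -0.523, -0.001]
contact_force: [0.1, -2.0, 6.8]
opening: 0.0548
```

```bash
python3 -c "
from plan import *
rep()
T=read_camera('top'); save(T,'t6.png',(120,100,280,220),5)
S=read_camera('side'); save(S,'s6.png',(260,100,340,180),8)
rep()"
```

```text
board TCP mm [115.1 109.7  73.6] rot err (tool) [-0.004  0.001  0.002] F board [ 3.5  2.  -5.9] rot [-3.139e+00 -5.230e-01 -1.000e-03]
board TCP mm [115.1 109.7  73.6] rot err (tool) [-0.004  0.001  0.002] F board [ 3.7  2.8 -5.7] rot [-3.139e+00 -5.230e-01 -1.000e-03]
```

View pics/s6.png

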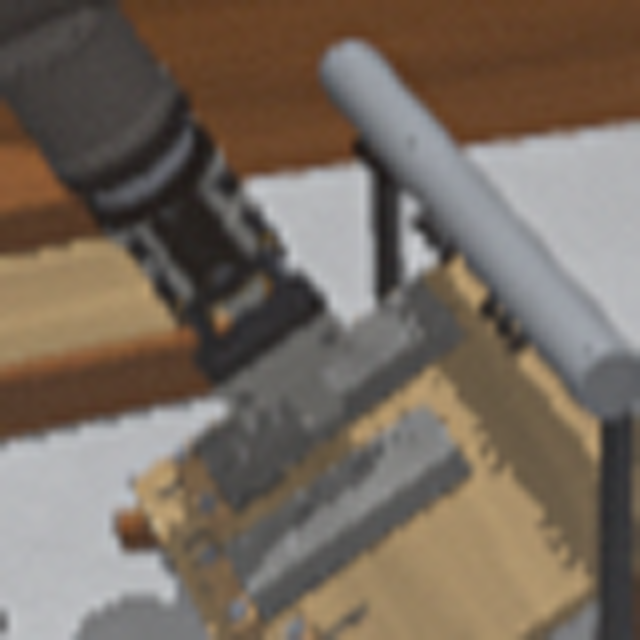

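View pics/t6.png

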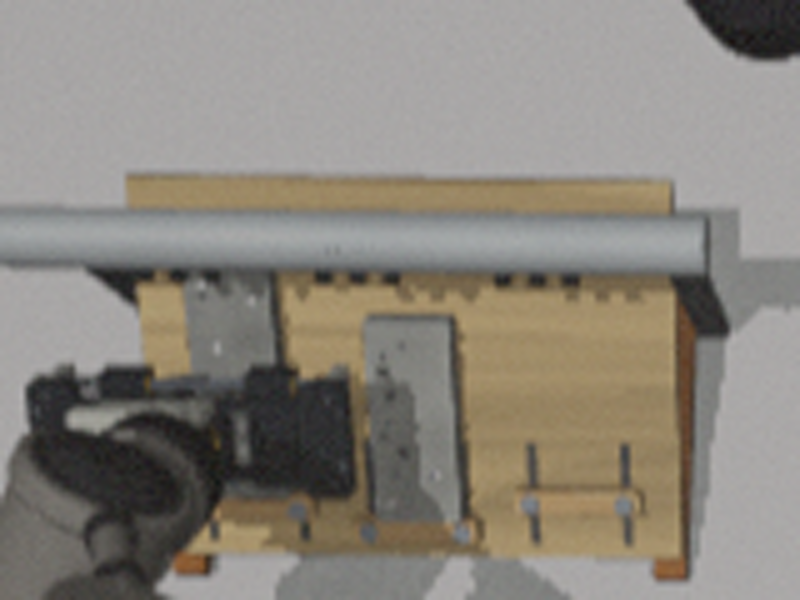

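apply_moves --motion '[{"offset": [-3, 0, 0.3], "rotation": [0, 0, 0]}, {"offset": [-4, 0, 0.3], "rotation": [0, 0, 0]}, {"offset": [-4, 0, 0.3], "rotation": [0, 0, 0]}]'

```text
time: 8.82
tool_pos: [0.4979, 0.3104, 0.1559]
tool_rot: [-3.136, -0.538, -0.003]
contact_force: [10.1, -5.6, 6.0]
opening: 0.0548
```

```bash
python3 -c "
from plan import *
rep()"
```

```text
board TCP mm [113.7 109.7  73.9] rot err (tool) [-0.006 -0.015  0.001] F board [11.7  5.6 -0.1] rot [-3.136e+00 -5.380e-01 -3.000e-03]
```

apply_moves --motion '[{"offset": [-4, 0, 1], "rotation": [0, -0.012, 0]}, {"offset": [-4, 0, 1.5], "rotation": [0, -0.008, 0]}, {"offset": [-4, 0, 1.5], "rotation": [0, -0.006, 0]}]'

```text
time: 9.07
tool_pos: [0.4984, 0.3102, 0.1558]
tool_rot: [-3.133, -0.533, -0.003]
contact_force: [0.0, -5.8, 18.0]
opening: 0.0547
```

```bash
python3 -c "
from plan import *
rep()"
```

```text
board TCP mm [114.1 109.5  73.7] rot err (tool) [-0.009 -0.009  0.001] F board [  9.    5.8 -15.6] rot [-3.133e+00 -5.330e-01 -3.000e-03]
```

apply_moves --motion '[{"offset": [-3.5, 0, 0.5], "rotation": [-0.005, -0.006, 0]}, {"offset": [-3.5, 0, 0.5], "rotation": [-0.005, -0.005, 0]}, {"offset": [-3, 0, 0.3], "rotation": [-0.003, -0.003, 0]}]'

```text
time: 9.32
tool_pos: [0.498, 0.3105, 0.1561]
tool_rot: [-3.141, -0.535, -0.006]
contact_force: [7.4, -3.8, 1.5]
opening: 0.0544
```

```bash
python3 -c "
from plan import *
rep()"
```

```text
board TCP mm [113.9 109.8  74.1] rot err (tool) [ 0.    -0.011 -0.002] F board [7.2 3.7 2.4] rot [-3.141 -0.535 -0.006]
```

apply_moves --motion '[{"offset": [-3, 0, 1.2], "rotation": [0, -0.01, 0]}, {"offset": [-3, 0, 1.2], "rotation": [0, -0.006, 0]}]'

```text
time: 9.48
tool_pos: [0.4987, 0.3106, 0.1558]
tool_rot: [-3.139, -0.529, -0.007]
contact_force: [-6.5, -5.9, 21.0]
opening: 0.0549
```

apply_moves --motion '[{"offset": [0, 0, 0], "rotation": [0, 0, 0]}, {"offset": [0, 0, 0], "rotation": [0, 0, 0]}, {"offset": [0, 0, 0], "rotation": [0, 0, 0]}, {"offset": [0, 0, 0], "rotation": [0, 0, 0]}]' --grip 0.2

```text
time: 9.82
tool_pos: [0.5, 0.3109, 0.1567]
tool_rot: [-3.136, -0.532, -0.009]
contact_force: [-0.1, 0.0, -1.0]
opening: 0.0727
```

```bash
python3 -c "
from plan import *
rep()"
```

```text
board TCP mm [115.9 110.2  73.7] rot err (tool) [-0.003 -0.008 -0.004] F board [-0.6 -0.   0.8] rot [-3.136 -0.532 -0.009]
```

apply_moves --motion '[{"offset": [0, 0, -12], "rotation": [0, 0, 0]}, {"offset": [0, 0, -20], "rotation": [0, 0, 0]}, {"offset": [0, 0, -25], "rotation": [0, 0, 0]}, {"offset": [0, 0, -25], "rotation": [0, 0, 0]}, {"offset": [-15, 0, -20], "rotation": [0, 0, 0]}, {"offset": [-15, 10, -10], "rotation": [0, -0.05, 0]}]'

```text
time: 10.32
tool_pos: [0.413, 0.3016, 0.24]
tool_rot: [-3.137, -0.474, -0.007]
contact_force: [-0.5, -1.1, -0.5]
opening: 0.073
```

```bash
python3 -c "
from plan import *
T=read_camera('top'); save(T,'t7.png',(120,100,280,220),5)
S=read_camera('side'); save(S,'s7.png',(260,100,340,180),8)
o=observe(); print(o['tool_pos'],o['tool_rot'],o['qpos'])
"
```

```text
[0.41305841 0.30044827 0.23969482] [-3.13798373 -0.47275174 -0.00776993] [ 0.60785352  0.25092237  1.90588646 -0.45234393  0.63708135  2.50467472]
```

View pics/s7.png

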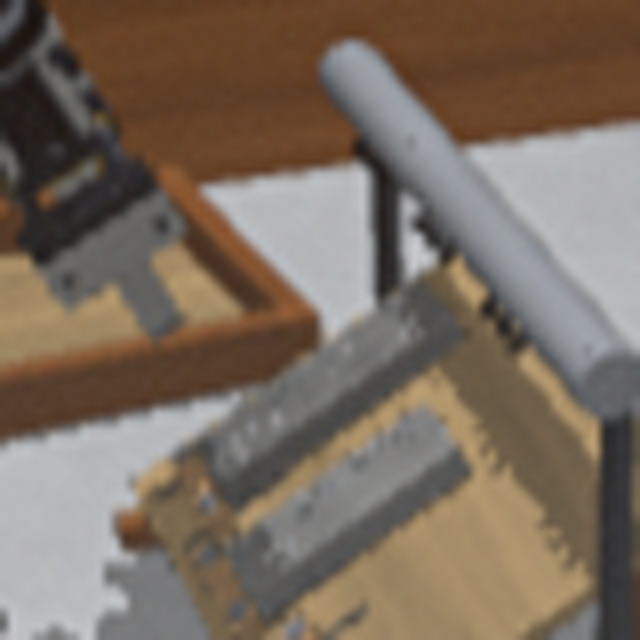

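View pics/t7.png

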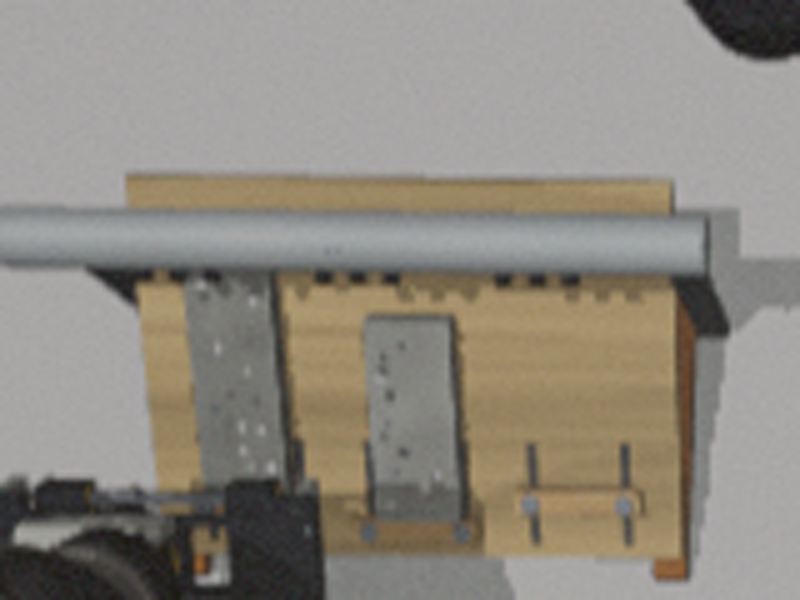

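```bash
python3 - <<'E'
from plan import *; from kin import *
q0=[.06,.3,2.07,-.1,.4,1.7]
for dl in (6,8,10,12):
  d=np.radians(dl); RT=RB*Ro.from_euler('y',-d)   # check sign: want pitch -(30-d)
  for off in (0,):
   for gap in(0,.05):
    c=board(CR+.055+off,-.105,.010+gap); t=c-RT.apply([0,0,.063])
    r=ik(t,RT,q0); print(dl,gap,np.round(RT.as_euler('xyz'),3),np.round(t,3),np.round(r.x,2),np.abs(r.fun).max().round(4))
  RG=Ro.from_euler('z',.267)*Ro.from_euler('y',d)*Ro.from_euler('x',np.pi)
  t=np.array([.453,-.131,.010])-RG.apply([0,0,.063]); r=ik(t,RG,[-.3,.6,1.8,0,.8,1]); print('  grasp',np.round(RG.as_euler('xyz'),3),np.round(t,4),np.round(r.x,2),np.abs(r.fun).max().round(4))
E
```

```text
6 0 [ 3.142 -0.419 -0.004] [0.497 0.096 0.154] [ 0.05  0.36  2.05 -0.07  0.32  1.69] 0.0
6 0.05 [ 3.142 -0.419 -0.004] [0.472 0.096 0.198] [ 0.05  0.24  2.06 -0.05  0.43  1.67] 0.0
  grasp [3.142 0.105 0.267] [ 0.4594 -0.1293  0.0727] [-0.4   0.59  1.85 -0.09  0.78  0.97] 0.0
8 0 [ 3.142 -0.384 -0.004] [0.499 0.096 0.155] [ 0.05  0.36  2.02 -0.05  0.38  1.67] 0.0
8 0.05 [ 3.142 -0.384 -0.004] [0.474 0.096 0.199] [ 0.05  0.25  2.03 -0.04  0.48  1.66] 0.0
  grasp [3.142 0.14  0.267] [ 0.4615 -0.1287  0.0724] [-0.39  0.61  1.83 -0.12  0.82  1.  ] 0.0
10 0 [ 3.142 -0.349 -0.004] [0.501 0.096 0.156] [ 0.05  0.37  1.99 -0.04  0.43  1.66] 0.0
10 0.05 [ 3.142 -0.349 -0.004] [0.476 0.096 0.199] [ 0.05  0.26  2.   -0.04  0.54  1.65] 0.0
  grasp [3.142 0.175 0.267] [ 0.4636 -0.1281  0.072 ] [-0.38  0.62  1.8  -0.14  0.86  1.03] 0.0
12 0 [ 3.142 -0.314 -0.004] [0.503 0.096 0.157] [ 0.04  0.38  1.96 -0.03  0.49  1.65] 0.0
12 0.05 [ 3.142 -0.314 -0.004] [0.478 0.096 0.2  ] [ 0.05  0.27  1.97 -0.03  0.59  1.65] 0.0
  grasp [3.142 0.209 0.267] [ 0.4656 -0.1275  0.0716] [-0.36  0.64  1.77 -0.16  0.91  1.05] 0.0
```

```bash
cat >> plan.py <<'E'
DL=np.radians(10); RT=RB*Ro.from_euler('y',-DL)
RG=Ro.from_euler('z',.267)*Ro.from_euler('y',DL)*Ro.from_euler('x',np.pi)
TG=np.array([.453,-.131,.010])-RG.apply([0,0,.063])
E
python3 - <<'E'
from plan import *
rows(TG-RG.apply([0,0,.08]),RG,20)
E
```

```text
t 10.4167 dist/row 21.938378111281455 rot/row 0.03505462768022128
F [0.5 0.9 0.3] open 0.0733 q [ 0.61  0.25  1.91 -0.45  0.64  2.5 ]
[{"offset": [1.0, 21.2, 5.4], "rotation": [0.0019, -0.0322, -0.0138]}, {"offset": [0.8, 21.3, 5.3], "rotation": [0.0019, -0.0322, -0.0138]}, {"offset": [0.7, 21.3, 5.3], "rotation": [0.0019, -0.0322, -0.0138]}, {"offset": [0.6, 21.3, 5.2], "rotation": [0.0019, -0.0322, -0.0138]}, {"offset": [0.5, 21.3, 5.2], "rotation": [0.0019, -0.0322, -0.0138]}, {"offset": [0.3, 21.3, 5.1], "rotation": [0.0019, -0.0322, -0.0138]}, {"offset": [0.2, 21.3, 5.1], "rotation": [0.0019, -0.0322, -0.0138]}, {"offset": [0.1, 21.4, 5.0], "rotation": [0.0019, -0.0322, -0.0138]}, {"offset": [-0.0, 21.4, 5.0], "rotation": [0.0019, -0.0322, -0.0138]}, {"offset": [-0.2, 21.4, 4.9], "rotation": [0.0019, -0.0322, -0.0138]}, {"offset": [-0.3, 21.4, 4.9], "rotation": [0.0019, -0.0322, -0.0138]}, {"offset": [-0.5, 21.4, 4.9], "rotation": [0.0019, -0.0322, -0.0138]}, {"offset": [-0.6, 21.4, 4.8], "rotation": [0.0019, -0.0322, -0.0138]}, {"offset": [-0.7, 21.4, 4.8], "rotation": [0.0019, -0.0322, -0.0138]}, {"offset": [-0.9, 21.4, 4.8], "rotation": [0.0019, -0.0322, -0.0138]}, {"offset": [-1.0, 21.4, 4.8], "rotation": [0.0019, -0.0322, -0.0138]}, {"offset": [-1.2, 21.4, 4.8], "rotation": [0.0019, -0.0322, -0.0138]}, {"offset": [-1.3, 21.4, 4.8], "rotation": [0.0019, -0.0322, -0.0138]}, {"offset": [-1.4, 21.4, 4.8], "rotation": [0.0019, -0.0322, -0.0138]}, {"offset": [-1.6, 21.3, 4.8], "rotation": [0.0019, -0.0322, -0.0138]}]
```

apply_moves --motion '[{"offset": [-1, 21, 0], "rotation": [0.002, -0.032, -0.014]}, {"offset": [-1, 21, 0], "rotation": [0.002, -0.032, -0.014]}, {"offset": [0, 21, 1], "rotation": [0.002, -0.032, -0.014]}, {"offset": [0, 21, 2], "rotation": [0.002, -0.032, -0.014]}, {"offset": [0, 21, 2], "rotation": [0.002, -0.032, -0.014]}, {"offset": [0, 21, 2], "rotation": [0.002, -0.032, -0.014]}, {"offset": [0, 21, 2], "rotation": [0.002, -0.032, -0.014]}, {"offset": [0, 21, 2], "rotation": [0.002, -0.032, -0.014]}, {"offset": [0, 21, 2], "rotation": [0.002, -0.032, -0.014]}, {"offset": [0, 21, 2], "rotation": [0.002, -0.032, -0.014]}, {"offset": [0, 21, 2], "rotation": [0.002, -0.032, -0.014]}, {"offset": [0, 21, 2], "rotation": [0.002, -0.032, -0.014]}]' --grip 0

```text
time: 11.42
tool_pos: [0.4392, 0.0423, 0.2232]
tool_rot: [3.122, -0.082, 0.177]
contact_force: [0.2, -0.4, 0.2]
opening: 0.0918
```

```bash
python3 - <<'E'
from plan import *
rows(TG-RG.apply([0,0,.08]),RG,9)
E
```

```text
t 11.4167 dist/row 20.628620427372113 rot/row 0.030233321291470733
F [ 0.2 -0.4  0.2] open 0.0918 q [-0.08  0.23  1.9   0.    0.93  1.32]
[{"offset": [0.2, 18.8, 8.5], "rotation": [0.0017, -0.0284, -0.0103]}, {"offset": [0.3, 18.8, 8.4], "rotation": [0.0017, -0.0284, -0.0103]}, {"offset": [0.3, 18.8, 8.4], "rotation": [0.0017, -0.0284, -0.0103]}, {"offset": [0.3, 18.9, 8.3], "rotation": [0.0017, -0.0284, -0.0103]}, {"offset": [0.4, 18.9, 8.3], "rotation": [0.0017, -0.0284, -0.0103]}, {"offset": [0.4, 18.9, 8.3], "rotation": [0.0017, -0.0284, -0.0103]}, {"offset": [0.5, 18.9, 8.2], "rotation": [0.0017, -0.0284, -0.0103]}, {"offset": [0.5, 18.9, 8.2], "rotation": [0.0017, -0.0284, -0.0103]}, {"offset": [0.5, 19.0, 8.1], "rotation": [0.0017, -0.0284, -0.0103]}]
```

apply_moves --motion '[{"offset": [0, 19, 8], "rotation": [0.002, -0.028, -0.01]}, {"offset": [0, 19, 8], "rotation": [0.002, -0.028, -0.01]}, {"offset": [0, 19, 8], "rotation": [0.002, -0.028, -0.01]}, {"offset": [0, 19, 8], "rotation": [0.002, -0.028, -0.01]}, {"offset": [0, 19, 8], "rotation": [0.002, -0.028, -0.01]}, {"offset": [0.5, 19, 8], "rotation": [0.002, -0.028, -0.01]}, {"offset": [0.5, 19, 8], "rotation": [0.002, -0.028, -0.01]}, {"offset": [0.5, 17, 8], "rotation": [0.002, -0.028, -0.01]}, {"offset": [0.5, 12, 8], "rotation": [0.002, -0.028, -0.01]}]'

```text
time: 12.17
tool_pos: [0.479, -0.1319, 0.1491]
tool_rot: [3.134, 0.18, 0.26]
contact_force: [-0.2, -0.1, 1.0]
opening: 0.0917
```

```bash
python3 - <<'E'
from plan import *
S=read_camera('side'); save(S,'s8.png',(250,150,450,310),4)
T=read_camera('top'); save(T,'t8.png',(120,100,280,220),5)
o,p,r=pose();print(p,o['tool_rot'])
rows(TG,RG,6)
E
```

```text
[ 0.47877269 -0.13167899  0.1481397 ] [3.1355702  0.18142954 0.25913395]
t 12.2667 dist/row 12.947650522741398 rot/row 0.0018924799560317005
F [-0.6  0.8  0.3] open 0.0916 q [-0.37  0.53  1.69 -0.13  1.08  1.01]
[{"offset": [0.0, -1.3, 12.9], "rotation": [0.0008, 0.0012, -0.0013]}, {"offset": [0.0, -1.3, 12.9], "rotation": [0.0008, 0.0012, -0.0013]}, {"offset": [0.0, -1.3, 12.9], "rotation": [0.0008, 0.0012, -0.0013]}, {"offset": [-0.0, -1.3, 12.9], "rotation": [0.0008, 0.0012, -0.0013]}, {"offset": [-0.0, -1.3, 12.9], "rotation": [0.0008, 0.0012, -0.0013]}, {"offset": [-0.0, -1.3, 12.9], "rotation": [0.0008, 0.0012, -0.0013]}]
```

View pics/s8.png

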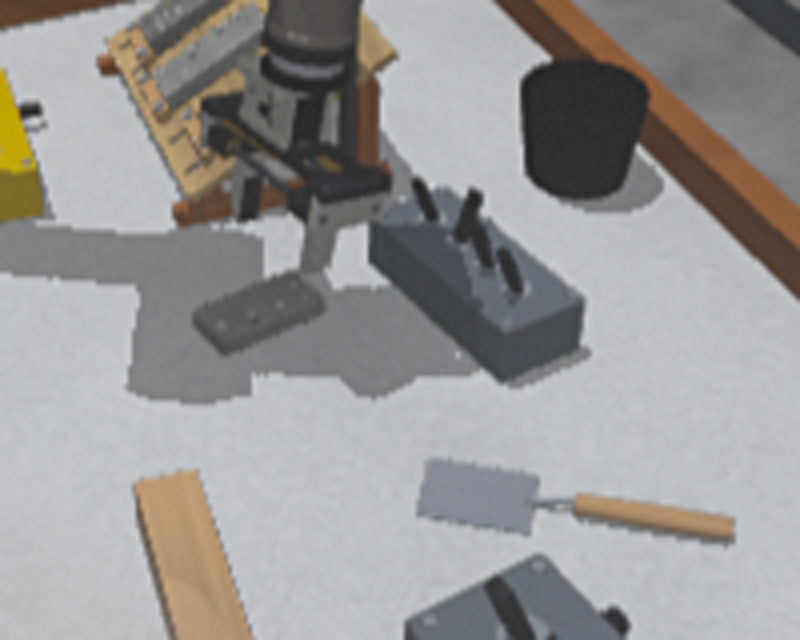

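View pics/t8.png

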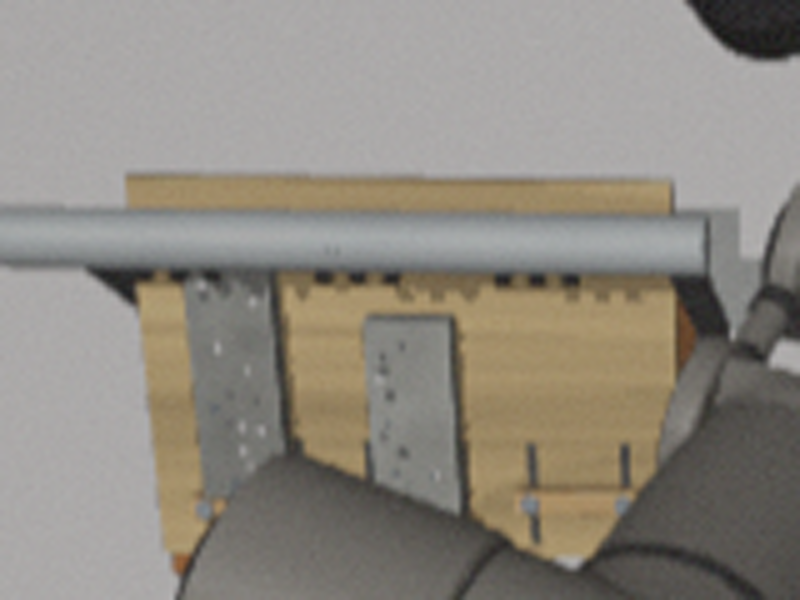

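apply_moves --motion '[{"offset": [0, -1.5, 13], "rotation": [0.001, 0, -0.001]}, {"offset": [0, -1.5, 13], "rotation": [0.001, 0, -0.001]}, {"offset": [0, -1, 13], "rotation": [0.001, 0, -0.001]}, {"offset": [0, -1, 13], "rotation": [0.001, 0, -0.001]}, {"offset": [0, -1, 12], "rotation": [0.001, 0, 0]}, {"offset": [0, 0, 9], "rotation": [0, 0, 0]}, {"offset": [0, 0, 0], "rotation": [0, 0, 0]}]'

```text
time: 12.85
tool_pos: [0.4658, -0.1277, 0.0739]
tool_rot: [3.136, 0.175, 0.26]
contact_force: [-0.8, 0.1, -0.3]
opening: 0.0916
```

```bash
python3 - <<'E'
from plan import *
o,p,r=pose();print(p,o['tool_rot'])
rows(TG,RG,2)
E
```

```text
[ 0.46583395 -0.12773151  0.07385849] [3.1361063  0.17527001 0.25998907]
t 12.85 dist/row 1.4704444952138407 rot/row 0.00407461272321557
F [-0.8  0.1 -0.3] open 0.0916 q [-0.37  0.62  1.78 -0.14  0.88  1.04]
[{"offset": [-1.0, -0.1, 1.1], "rotation": [0.0021, 0.0004, -0.0035]}, {"offset": [-1.0, -0.1, 1.1], "rotation": [0.0021, 0.0004, -0.0035]}]
```

apply_moves --motion '[{"offset": [-1, 0, 2], "rotation": [0.002, 0, -0.003]}, {"offset": [-1, 0, 1], "rotation": [0.002, 0, -0.003]}, {"offset": [0, 0, 0], "rotation": [0, 0, 0]}, {"offset": [0, 0, 0], "rotation": [0, 0, 0]}, {"offset": [0, 0, 0], "rotation": [0, 0, 0]}, {"offset": [0, 0, 0], "rotation": [0, 0, 0]}, {"offset": [0, 0, 0], "rotation": [0, 0, 0]}, {"offset": [0, 0, 0], "rotation": [0, 0, 0]}]' --grip 1 --grip_force 35

```text
time: 13.52
tool_pos: [0.4648, -0.1282, 0.0735]
tool_rot: [3.139, 0.171, 0.266]
contact_force: [0.2, 0.2, -2.6]
opening: 0.0548
```

```bash
python3 - <<'E'
from plan import *
o,p,r=pose();print(p,o['tool_rot'],p+r.apply([0,0,.063]),o['opening'])
rows(p+[0,0,.14],r,6)
E
```

```text
[ 0.46479007 -0.12815729  0.07345547] [3.13869818 0.17116836 0.26622441] [ 0.4544851  -0.13115644  0.01137638] 0.054782319826767706
t 13.5167 dist/row 23.333333333333332 rot/row 0.0
F [ 0.2  0.2 -2.6] open 0.0548 q [-0.37  0.62  1.79 -0.14  0.88  1.03]
[{"offset": [-4.0, 0.1, -23.0], "rotation": [0.0, 0.0, 0.0]}, {"offset": [-4.0, 0.1, -23.0], "rotation": [0.0, 0.0, 0.0]}, {"offset": [-4.0, 0.1, -23.0], "rotation": [0.0, 0.0, 0.0]}, {"offset": [-4.0, 0.1, -23.0], "rotation": [0.0, 0.0, 0.0]}, {"offset": [-4.0, 0.1, -23.0], "rotation": [0.0, 0.0, 0.0]}, {"offset": [-4.0, 0.1, -23.0], "rotation": [0.0, 0.0, 0.0]}]
```

apply_moves --motion '[{"offset": [-2, 0, -13], "rotation": [0, 0, 0]}, {"offset": [-4, 0, -23], "rotation": [0, 0, 0]}, {"offset": [-4, 0, -23], "rotation": [0, 0, 0]}, {"offset": [-4, 0, -23], "rotation": [0, 0, 0]}, {"offset": [-4, 0, -23], "rotation": [0, 0, 0]}, {"offset": [-4, 0, -23], "rotation": [0, 0, 0]}, {"offset": [-3, 0, -18], "rotation": [0, 0, 0]}]'

```text
time: 14.1
tool_pos: [0.4622, -0.1268, 0.2222]
tool_rot: [-3.136, 0.182, 0.267]
contact_force: [0.2, -0.0, -1.5]
opening: 0.0542
```

```bash
cat >> plan.py <<'E'
DL=.171; RT=RB*Ro.from_euler('y',-DL)
_R=Ro.from_euler('xyz',[3.1387,.1712,.2662]); BC=_R.inv().apply(np.array([.453,-.131,.010])-[.46479,-.12816,.07346])
def barpose():
    o,p,r=pose(); c=inboard(p+r.apply(BC))
    print('bar ctr board mm',np.round(c*1000,1),'low end',round(c[0]*1000-55,1),'rot err tool',np.round((r.inv()*RT).as_rotvec(),3),'F bd',np.round(RB.inv().apply(o['contact_force']),1),'t',round(o['time'],2))
def placetgt(end,y,gap): return board(end+.055,y,.010+gap)-RT.apply(BC)
E
python3 - <<'E'
from plan import *
print(BC)
S=read_camera('side'); save(S,'s9.png',(250,120,450,280),4)
rows(placetgt(CR+.012,-.105,.05),RT,12)
E
```

```text
[-0.00113327 -0.00054845  0.0645961 ]
t 14.15 dist/row 18.702011762051146 rot/row 0.04950606929876547
F [ 0.1 -0.8  1. ] open 0.0547 q [-0.37  0.4   1.64 -0.11  1.24  0.97]
[{"offset": [6.9, -17.4, 0.3], "rotation": [-0.0022, 0.0439, 0.0227]}, {"offset": [6.5, -17.5, 0.6], "rotation": [-0.0022, 0.0439, 0.0227]}, {"offset": [6.1, -17.7, 0.8], "rotation": [-0.0022, 0.0439, 0.0227]}, {"offset": [5.6, -17.8, 1.0], "rotation": [-0.0022, 0.0439, 0.0227]}, {"offset": [5.2, -17.9, 1.2], "rotation": [-0.0022, 0.0439, 0.0227]}, {"offset": [4.7, -18.0, 1.4], "rotation": [-0.0022, 0.0439, 0.0227]}, {"offset": [4.2, -18.1, 1.6], "rotation": [-0.0022, 0.0439, 0.0227]}, {"offset": [3.8, -18.2, 1.7], "rotation": [-0.0022, 0.0439, 0.0227]}, {"offset": [3.3, -18.3, 1.8], "rotation": [-0.0022, 0.0439, 0.0227]}, {"offset": [2.8, -18.4, 1.9], "rotation": [-0.0022, 0.0439, 0.0227]}, {"offset": [2.3, -18.5, 2.0], "rotation": [-0.0022, 0.0439, 0.0227]}, {"offset": [1.7, -18.5, 2.0], "rotation": [-0.0022, 0.0439, 0.0227]}]
```

View pics/s9.png

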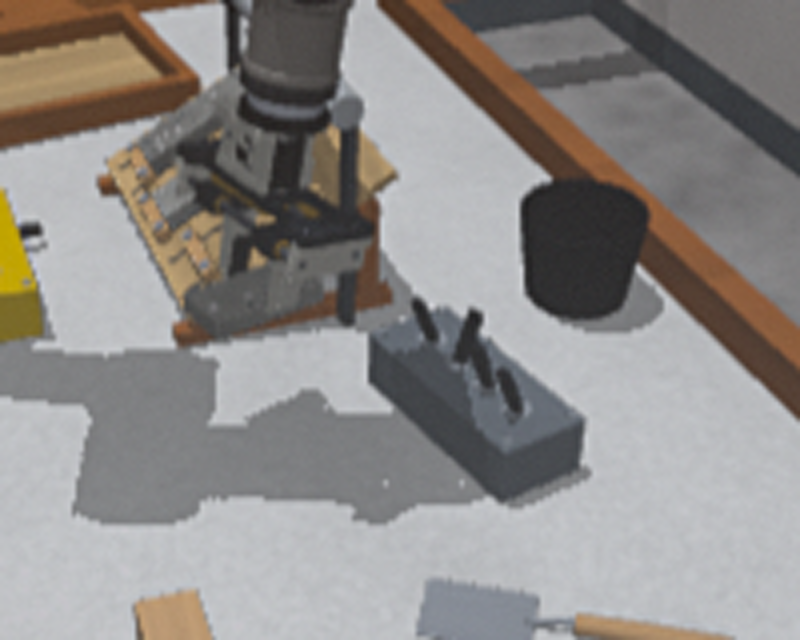

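apply_moves --motion '[{"offset": [6, -17, -1], "rotation": [-0.002, 0.047, 0.023]}, {"offset": [6, -17.5, -1], "rotation": [-0.002, 0.047, 0.023]}, {"offset": [6, -17.5, 0], "rotation": [-0.002, 0.047, 0.023]}, {"offset": [6, -18, 0.5], "rotation": [-0.002, 0.046, 0.023]}, {"offset": [5, -18, 1], "rotation": [-0.002, 0.045, 0.023]}, {"offset": [5, -18, 1], "rotation": [-0.002, 0.045, 0.023]}, {"offset": [4, -18, 1.5], "rotation": [-0.002, 0.045, 0.023]}, {"offset": [4, -18, 1.5], "rotation": [-0.002, 0.044, 0.023]}, {"offset": [3, -18, 1.5], "rotation": [-0.002, 0.044, 0.023]}, {"offset": [3, -18, 1.5], "rotation": [-0.002, 0.042, 0.023]}, {"offset": [2, -17, 1.5], "rotation": [-0.002, 0.04, 0.022]}, {"offset": [2, -8, 0], "rotation": [-0.002, 0.03, 0.01]}]'

```text
time: 15.15
tool_pos: [0.4851, 0.0877, 0.2105]
tool_rot: [-3.137, -0.363, -0.015]
contact_force: [-1.2, -0.3, -3.0]
opening: 0.0546
```

```bash
cat >> plan.py <<'E'
def ovbar(T,name,crop,k):
    o,p,r=pose(); c=p+r.apply(BC); rb=r*Ro.from_euler('y',DL)
    im=cv2.resize(T['img'][:,:,::-1][crop[1]:crop[3],crop[0]:crop[2]],None,fx=k,fy=k,interpolation=cv2.INTER_CUBIC)
    P=c+rb.apply(np.array([[.055,.0275,-.01],[.055,-.0275,-.01],[-.055,-.0275,-.01],[-.055,.0275,-.01]]))
    for Q,col in ((P,(0,0,255)),(np.array([board(CR+a,-.105+b,.020) for a,b in((.11,.0275),(.11,-.0275),(0,-.0275),(0,.0275))]),(0,255,0))):
        u=(proj(T,Q)+.5-[crop[0],crop[1]])*k; cv2.polylines(im,[np.round(u).astype(int)],True,col,1)
    cv2.imwrite('pics/'+name,im)
E
python3 - <<'E'
from plan import *
barpose()
T=read_camera('top'); ovbar(T,'t10.png',(180,120,280,220),6)
S=read_camera('side'); save(S,'s10.png',(240,90,380,200),5)
rows(placetgt(CR+.012,-.105,.05),RT,3)
E
```

```text
bar ctr board mm [ 119.2 -112.4   63.6] low end 64.2 rot err tool [-0.001 -0.01  -0.01 ] F bd [-2.5  0.4  2. ] t 15.15
t 15.25 dist/row 2.90077833550756 rot/row 0.0038529848891827503
F [-0.6 -0.2 -2.9] open 0.0545 q [ 0.03  0.25  1.97 -0.02  0.56  1.62]
[{"offset": [0.2, -2.6, 1.3], "rotation": [-0.0004, -0.0028, -0.0026]}, {"offset": [0.2, -2.6, 1.3], "rotation": [-0.0004, -0.0028, -0.0026]}, {"offset": [0.2, -2.6, 1.3], "rotation": [-0.0004, -0.0028, -0.0026]}]
```

View pics/t10.png

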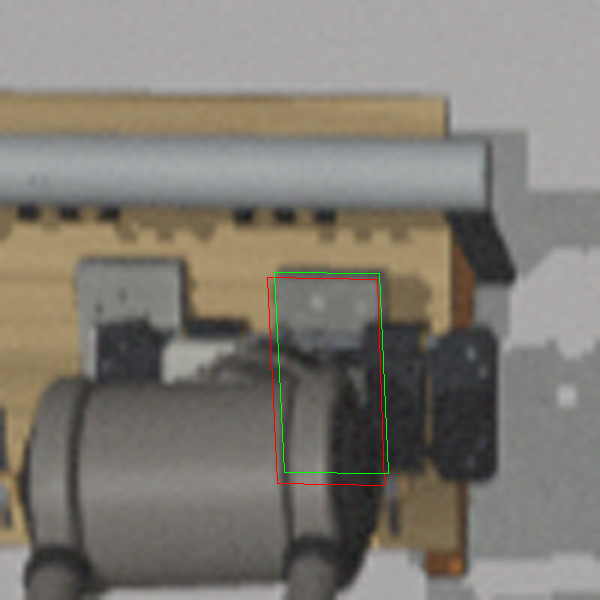

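View pics/s10.png

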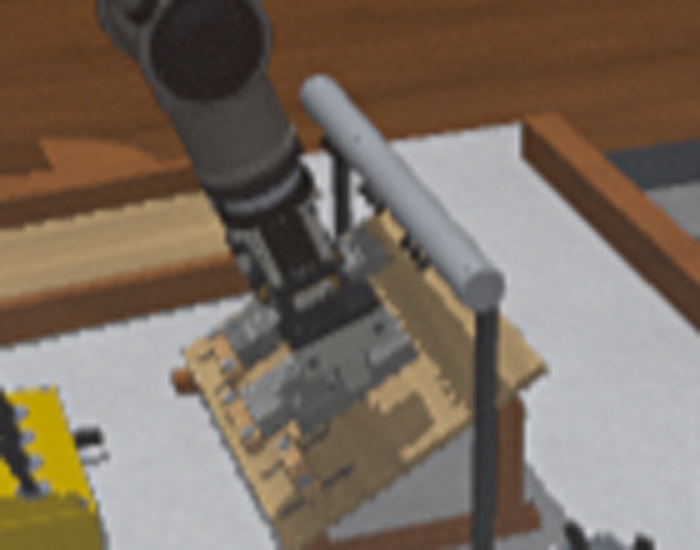

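apply_moves --motion '[{"offset": [0.5, -2, 5], "rotation": [0, -0.003, -0.003]}, {"offset": [0.7, -2, 8], "rotation": [0, -0.002, -0.002]}, {"offset": [0.7, -2, 9], "rotation": [0, -0.002, -0.002]}, {"offset": [0.7, -2, 9], "rotation": [0, 0, 0]}, {"offset": [0.7, -2, 9], "rotation": [0, 0, 0]}, {"offset": [0.6, -1, 6], "rotation": [0, 0, 0]}, {"offset": [0, 0, 0], "rotation": [0, 0, 0]}]'

```text
time: 15.83
tool_pos: [0.5066, 0.0967, 0.162]
tool_rot: [3.141, -0.347, -0.005]
contact_force: [0.5, 0.3, -2.4]
opening: 0.0545
```

```bash
python3 - <<'E'
from plan import *
barpose()
T=read_camera('top'); ovbar(T,'t11.png',(180,120,280,220),6)
S=read_camera('side'); save(S,'s11.png',(260,100,360,190),7)
E
```

```text
bar ctr board mm [ 112.5 -103.5   11.1] low end 57.5 rot err tool [ 0.001  0.006 -0.001] F bd [-0.8 -0.3  2.3] t 15.83
```

View pics/t11.png

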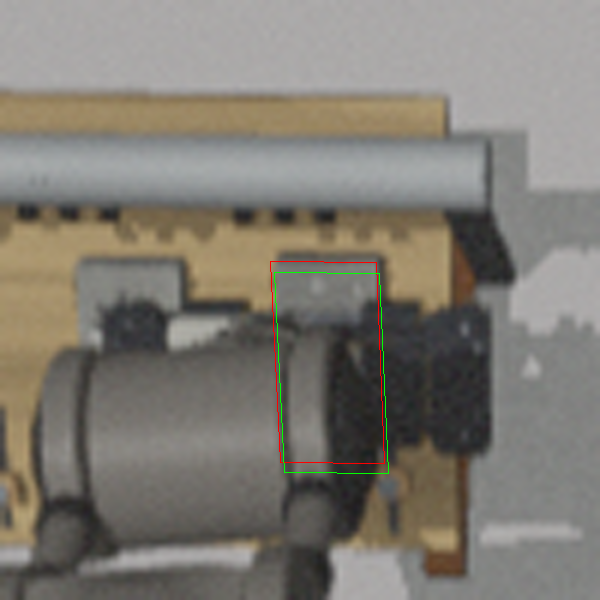

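View pics/s11.png

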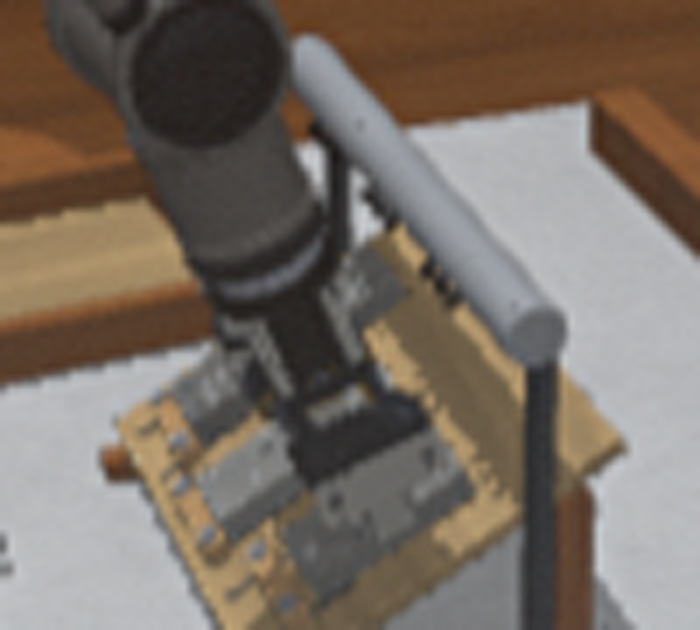

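apply_moves --motion '[{"offset": [0, -1.5, 0], "rotation": [0, 0.003, 0]}, {"offset": [0, -1, 1], "rotation": [0, 0.003, 0]}, {"offset": [0, 0, 1.5], "rotation": [0, 0, 0]}, {"offset": [0, 0, 1.5], "rotation": [0, 0, 0]}]'

```text
time: 16.27
tool_pos: [0.5074, 0.0993, 0.162]
tool_rot: [3.141, -0.357, -0.005]
contact_force: [-15.4, -2.8, 21.6]
opening: 0.0542
```

```bash
python3 -c "
from plan import *
barpose()"
```

```text
bar ctr board mm [ 113.9 -100.9   10.6] low end 58.9 rot err tool [ 0.001 -0.004 -0.001] F bd [ -2.5   2.9 -26.4] t 16.27
```

apply_moves --motion '[{"offset": [-2, 0.3, 0.5], "rotation": [0, -0.002, 0]}, {"offset": [-2.5, 0.3, 1], "rotation": [0, 0, 0]}, {"offset": [-2.5, 0, 1], "rotation": [0, 0, 0]}]'

```text
time: 16.52
tool_pos: [0.5021, 0.0989, 0.1596]
tool_rot: [3.141, -0.36, -0.005]
contact_force: [-0.8, -0.2, -2.6]
opening: 0.0543
```

```bash
python3 -c "
from plan import *
barpose()"
```

```text
bar ctr board mm [ 108.2 -101.2   11.1] low end 53.2 rot err tool [ 0.001 -0.007 -0.001] F bd [-2.   0.2  1.8] t 16.52
```

apply_moves --motion '[{"offset": [-1.5, 0, 1.5], "rotation": [0, -0.004, 0]}, {"offset": [-1.5, 0, 1.3], "rotation": [0, -0.002, 0]}, {"offset": [-2, 0, 1], "rotation": [0, 0, 0]}, {"offset": [-2, 0, 1], "rotation": [0, 0, 0]}]'

```text
time: 16.85
tool_pos: [0.5009, 0.099, 0.1585]
tool_rot: [3.141, -0.37, -0.004]
contact_force: [-0.8, -0.1, 8.3]
opening: 0.0546
```

```bash
python3 -c "
from plan import *
barpose()"
```

```text
bar ctr board mm [ 107.3 -101.2   10.7] low end 52.3 rot err tool [ 0.    -0.018  0.   ] F bd [ 3.4  0.1 -7.6] t 16.85
```

apply_moves --motion '[{"offset": [-2, 0, 0.6], "rotation": [0, -0.012, 0]}, {"offset": [-2, 0, 0.6], "rotation": [0, -0.008, 0]}, {"offset": [-2.5, 0, 0.6], "rotation": [0, -0.006, 0]}]'

```text
time: 17.1
tool_pos: [0.4992, 0.0992, 0.1575]
tool_rot: [3.142, -0.356, -0.003]
contact_force: [7.7, -1.2, 5.9]
opening: 0.0545
```

```bash
python3 -c "
from plan import *
barpose()
T=read_camera('top'); ovbar(T,'t12.png',(180,120,280,220),6)
S=read_camera('side'); save(S,'s12.png',(260,120,340,190),8)
"
```

```text
bar ctr board mm [ 104.4 -101.    10.8] low end 49.4 rot err tool [-0.    -0.003  0.001] F bd [ 9.6  1.2 -1.2] t 17.1
```

View pics/s12.png

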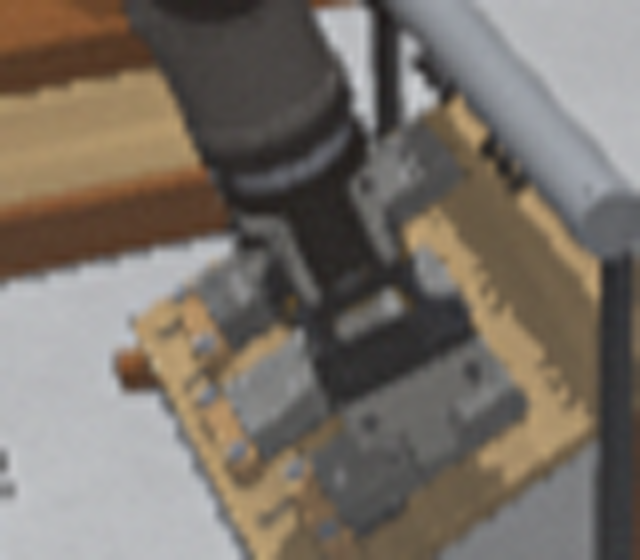

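View pics/t12.png

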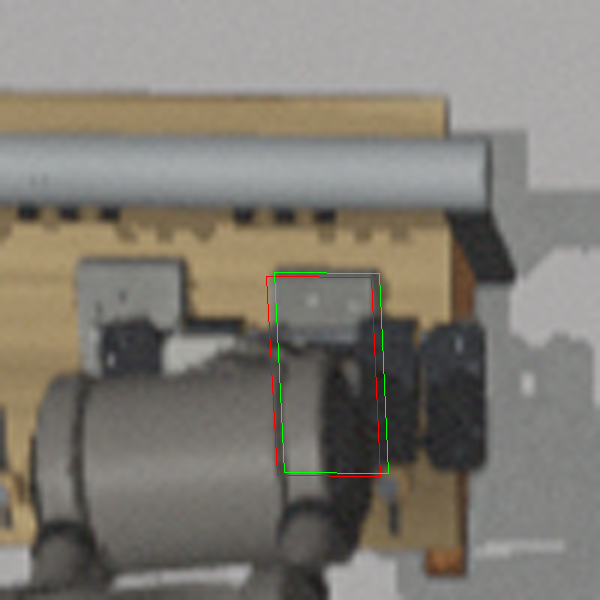

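apply_moves --motion '[{"offset": [-3, 0, 1.2], "rotation": [0, -0.004, 0]}, {"offset": [-3.5, 0, 1.5], "rotation": [0, -0.004, 0]}, {"offset": [-3.5, 0, 1.5], "rotation": [0, -0.006, 0]}]'

```text
time: 17.45
tool_pos: [0.4988, 0.0991, 0.1572]
tool_rot: [-3.141, -0.365, -0.002]
contact_force: [0.4, -1.5, 16.3]
opening: 0.0544
```

```bash
python3 -c "
from plan import *
barpose()"
```

```text
bar ctr board mm [ 104.5 -101.    10.7] low end 49.5 rot err tool [-0.001 -0.012  0.002] F bd [  8.5   1.5 -13.9] t 17.45
```

apply_moves --motion '[{"offset": [-3.5, 0, 0.6], "rotation": [0, -0.01, 0]}, {"offset": [-3.5, 0, 0.8], "rotation": [0, -0.008, 0]}]'

```text
time: 17.62
tool_pos: [0.4984, 0.0991, 0.1578]
tool_rot: [-3.141, -0.364, -0.001]
contact_force: [7.3, -0.4, 3.6]
opening: 0.0547
```

apply_moves --motion '[{"offset": [0, 0, 0], "rotation": [0, 0, 0]}, {"offset": [0, 0, 0], "rotation": [0, 0, 0]}, {"offset": [0, 0, 0], "rotation": [0, 0, 0]}, {"offset": [0, 0, 0], "rotation": [0, 0, 0]}]' --grip 0.2

```text
time: 17.95
tool_pos: [0.4973, 0.0991, 0.1567]
tool_rot: [-3.141, -0.36, -0.002]
contact_force: [-0.6, -0.5, 0.0]
opening: 0.0727
```

```bash
python3 -c "
from plan import *
barpose()"
```

```text
bar ctr board mm [ 102.7 -101.    11. ] low end 47.7 rot err tool [-0.001 -0.008  0.002] F bd [-0.5  0.5 -0.3] t 17.95
```

apply_moves --motion '[{"offset": [0, 0, -12], "rotation": [0, 0, 0]}, {"offset": [0, 0, -20], "rotation": [0, 0, 0]}, {"offset": [0, 0, -25], "rotation": [0, 0, 0]}, {"offset": [-10, 0, -25], "rotation": [0, -0.03, 0]}, {"offset": [-15, 5, -15], "rotation": [0, -0.03, 0]}, {"offset": [-10, 15, 0], "rotation": [0, -0.04, 0]}, {"offset": [-2, 25, 0], "rotation": [0, -0.04, 0]}, {"offset": [0, 30, 0], "rotation": [0, -0.04, 0]}, {"offset": [0, 30, 0], "rotation": [0, -0.04, 0]}, {"offset": [0, 30, 0], "rotation": [0, -0.04, 0]}, {"offset": [0, 30, 0], "rotation": [0, -0.04, 0]}, {"offset": [0, 30, 0], "rotation": [0, -0.04, 0]}]'

```text
time: 18.95
tool_pos: [0.4165, -0.0968, 0.2337]
tool_rot: [-3.135, 0.015, 0.009]
contact_force: [0.5, 0.8, 0.7]
opening: 0.0735
```

```bash
cat >> plan.py <<'E'
BX=np.array([.6405,-.172]); BY=.2075; RX=down(BY)
def boxp(x,y,z): return Ro.from_euler('z',BY).apply([x,y,0])+[BX[0],BX[1],z]
def boxrep():
    o,p,r=pose(); q=Ro.from_euler('z',-BY).apply(p-[BX[0],BX[1],0])
    print('tool in box mm',np.round(q*1000,1),'rot err',np.round((r.inv()*RX).as_rotvec(),3),'F box',np.round(Ro.from_euler('z',-BY).apply(o['contact_force']),1),'open',round(o['opening'],4),'t',round(o['time'],2))
E
python3 - <<'E'
from plan import *
S=read_camera('side'); save(S,'s13.png',(260,100,340,180),8)
T=read_camera('top'); save(T,'t13.png',(120,120,280,220),5)
im=cv2.resize(T['img'][:,:,::-1][120:220,280:380],None,fx=6,fy=6,interpolation=cv2.INTER_CUBIC)
for by,col in((-.175,(0,0,255)),):
    BX[1]=by
    for P in ([boxp(a*.045,b*.105,.06) for a,b in((1,1),(1,-1),(-1,-1),(-1,1))],[boxp(0,.063,.06),boxp(-.0202,.063,.108)],[boxp(0,.021,.06),boxp(.0202,.021,.108)],[boxp(0,-.021,.06),boxp(-.0202,-.021,.108)],[boxp(0,-.063,.06),boxp(-.0202,-.063,.108)]):
        u=(proj(T,np.array(P))+.5-[280,120])*6; cv2.polylines(im,[np.round(u).astype(int)],True,col,1)
cv2.imwrite('pics/b13.png',im)
o,p,r=pose(); print(p,o['tool_rot'])
BX[1]=-.172
rows(boxp(-.054,.063,.25),RX,12)
E
```

```text
[ 0.41770167 -0.0989822   0.2334587 ] [-3.13626186  0.0137979   0.00517708]
t 19.05 dist/row 13.286798856301099 rot/row 0.01690814559465554
F [ 0.   0.7 -0.4] open 0.0735 q [-0.41  0.24  1.85 -0.    1.07  1.15]
[{"offset": [13.1, 1.9, -1.6], "rotation": [-0.0006, 0.0011, -0.0169]}, {"offset": [13.0, 2.2, -1.6], "rotation": [-0.0006, 0.0011, -0.0169]}, {"offset": [13.0, 2.4, -1.5], "rotation": [-0.0006, 0.0011, -0.0169]}, {"offset": [12.9, 2.6, -1.5], "rotation": [-0.0006, 0.0011, -0.0169]}, {"offset": [12.9, 2.8, -1.5], "rotation": [-0.0006, 0.0011, -0.0169]}, {"offset": [12.9, 3.0, -1.5], "rotation": [-0.0006, 0.0011, -0.0169]}, {"offset": [12.8, 3.2, -1.5], "rotation": [-0.0006, 0.0011, -0.0169]}, {"offset": [12.7, 3.5, -1.5], "rotation": [-0.0006, 0.0011, -0.0169]}, {"offset": [12.7, 3.7, -1.4], "rotation": [-0.0006, 0.0011, -0.0169]}, {"offset": [12.6, 3.9, -1.4], "rotation": [-0.0006, 0.0011, -0.0169]}, {"offset": [12.6, 4.1, -1.4], "rotation": [-0.0006, 0.0011, -0.0169]}, {"offset": [12.5, 4.3, -1.4], "rotation": [-0.0006, 0.0011, -0.0169]}]
```

View pics/s13.png

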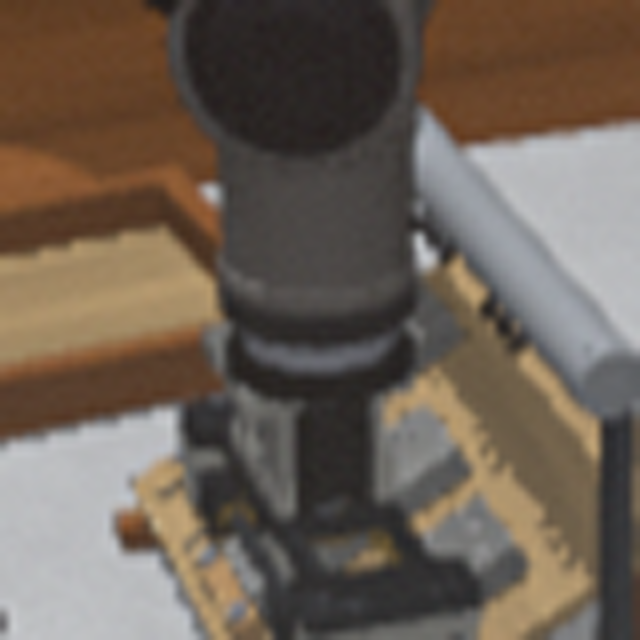

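View pics/t13.png

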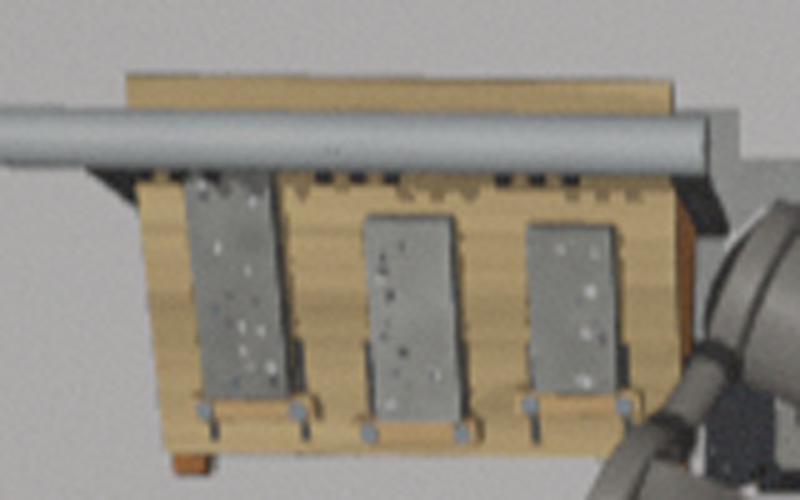

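View pics/b13.png

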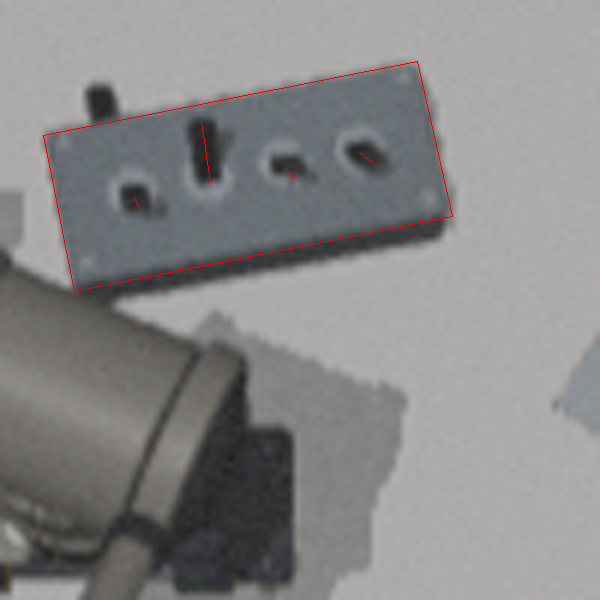

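```bash
python3 - <<'E'
from plan import *
T=pickle.load(open('top0.pkl','rb'))
im=cv2.imread('pics/t13.png')
def L(P,c):
    u=(proj(T,np.array(P))+.5-[120,120])*5; cv2.polylines(im,[np.round(u).astype(int)],True,c,1)
for x0,y,l in((CL,.105,.16),(CR,-.105,.11)):
    L([board(x0+a,y+b,.02) for a,b in((l,.0275),(l,-.0275),(0,-.0275),(0,.0275))],(0,0,255))
    L([board(x0,y+.04,.014),board(x0,y-.04,.014),board(x0-.016,y-.04,.014),board(x0-.016,y+.04,.014)],(0,255,0))
cv2.imwrite('pics/ov13.png',im)
E
```

```text
(no output)
```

View pics/ov13.png

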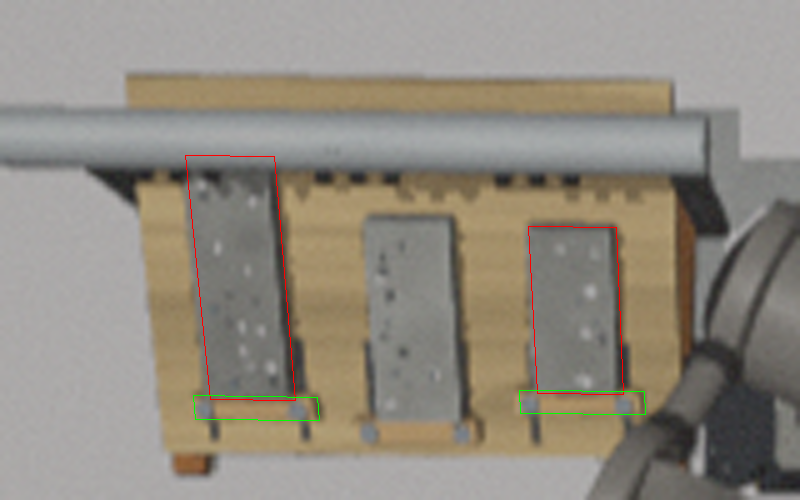

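```bash
cat > edge.py <<'E'
from plan import *
def pix2board(T,u,v,h):
    f=lambda q:(proj(T,board(q[0],q[1],h))[0]-[u,v])
    return least_squares(f,[.12,0]).x
from scipy.optimize import least_squares
def run(T):
    im=T['img'].astype(float); sat=im[:,:,0]-im[:,:,2]  # R-B: wood high, grey ~0
    for n,xs,r0,r1,h,sgn in (('L',(153,166),163,194,.02,-1),('M',(188,198),168,199,.02,-1),('R',(222,230),168,196,.02,-1),('Lr',(172,182),163,194,.02,1),('Rr',(239,248),170,188,.02,1),('boardL',(140,158),160,205,0,1)):
        pts=[]
        for r in range(r0,r1):
            row=sat[r,xs[0]:xs[1]]; g=np.clip(np.diff(row)*sgn,0,None)
            if g.sum()<15: continue
            k=np.argmax(g); w=g[max(0,k-1):k+2]; c=(np.arange(max(0,k-1),max(0,k-1)+len(w))*w).sum()/w.sum()+.5+xs[0]
            pts.append((c,r))
        pts=np.array(pts); a=np.polyfit(pts[:,1],pts[:,0],1)
        res=pts[:,0]-np.polyval(a,pts[:,1]); ok=abs(res)<.7; a=np.polyfit(pts[ok,1],pts[ok,0],1)
        A=pix2board(T,np.polyval(a,r0),r0,h);B=pix2board(T,np.polyval(a,r1),r1,h)
        print(n,ok.sum(),'y at top',round(A[1]*1e3,1),'y at bottom',round(B[1]*1e3,1),'yaw',round((A[1]-B[1])/(A[0]-B[0]),4),'slopes',np.round([A[0],B[0]],3))
E
python3 - <<'E'
from edge import *
T=read_camera('top'); pickle.dump(T,open('top13.pkl','wb')); run(T)
E
```

```text
L 31 y at top 136.0 y at bottom 135.8 yaw 0.0023 slopes [0.165 0.063]
M 31 y at top 25.1 y at bottom 31.0 yaw -0.0575 slopes [0.15  0.047]
R 28 y at top -75.8 y at bottom -72.9 yaw -0.0305 slopes [0.151 0.058]
Lr 23 y at top 77.0 y at bottom 72.2 yaw 0.0466 slopes [0.166 0.064]
Rr 18 y at top -133.3 y at bottom -132.9 yaw -0.0079 slopes [0.145 0.086]
boardL 45 y at top 171.7 y at bottom 171.9 yaw -0.0011 slopes [0.169 0.018]
```

```bash
python3 - <<'E'
from plan import *
T=pickle.load(open('top13.pkl','rb'))
c=(215,158,255,208);k=14
im=cv2.resize(T['img'][:,:,::-1][c[1]:c[3],c[0]:c[2]],None,fx=k,fy=k,interpolation=cv2.INTER_NEAREST)[:600]
for dy,col in((0,(0,0,255)),(.003,(0,255,0))):
    P=[board(CR+a,-.105+dy+b,.02) for a,b in((.11,.0275),(.11,-.0275),(0,-.0275),(0,.0275))]
    u=(proj(T,np.array(P))+.5-[c[0],c[1]])*k; cv2.polylines(im,[np.round(u).astype(int)],True,col,1)
cv2.imwrite('pics/z13.png',im)
E
```

```text
(no output)
```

View pics/z13.png

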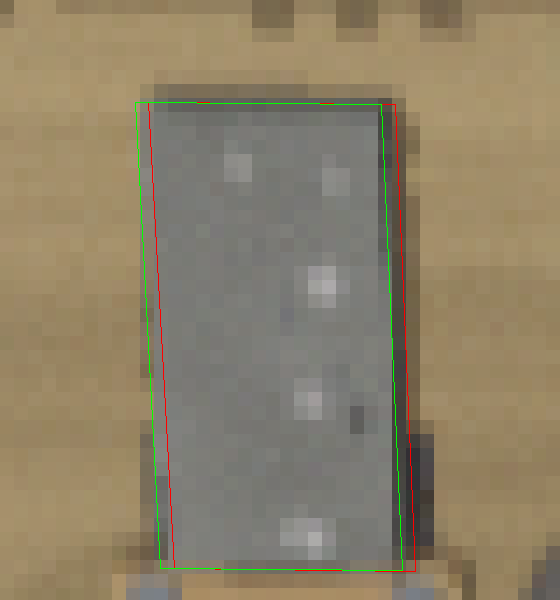

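apply_moves --motion '[{"offset": [13, 2, -1.5], "rotation": [0, 0.001, -0.017]}, {"offset": [13, 2, -1.5], "rotation": [0, 0.001, -0.017]}, {"offset": [13, 2.5, -1.5], "rotation": [0, 0.001, -0.017]}, {"offset": [13, 2.5, -1.5], "rotation": [0, 0.001, -0.017]}, {"offset": [13, 3, -1.5], "rotation": [0, 0.001, -0.017]}, {"offset": [13, 3, -1.5], "rotation": [0, 0.001, -0.017]}, {"offset": [13, 3, -1.5], "rotation": [0, 0.001, -0.017]}, {"offset": [13, 3.5, -1.5], "rotation": [0, 0.001, -0.017]}, {"offset": [12.5, 3.5, -1.5], "rotation": [0, 0.001, -0.017]}, {"offset": [12.5, 4, -1.5], "rotation": [0, 0.001, -0.017]}, {"offset": [11, 4, -1.5], "rotation": [0, 0.001, -0.017]}, {"offset": [8, 4, 0], "rotation": [0, 0, -0.015]}]' --grip 1 --grip_force 20

```text
time: 20.1
tool_pos: [0.5671, -0.1008, 0.2423]
tool_rot: [-3.117, 0.011, 0.228]
contact_force: [-0.4, -0.2, -0.9]
opening: 0.0014
```

```bash
python3 - <<'E'
from plan import *
boxrep(); rows(boxp(-.054,.063,.154),RX,6)
E
```

```text
tool in box mm [-57.1  84.8 242.3] rot err [-0.024  0.012  0.02 ] F box [-0.4 -0.2 -0.9] open 0.0014 t 20.1
t 20.1 dist/row 15.16490776924148 rot/row 0.005588530312399171
F [-0.4 -0.2 -0.9] open 0.0014 q [-0.32  0.49  1.44  0.02  1.24  1.02]
[{"offset": [0.6, 4.0, 14.6], "rotation": [-0.004, 0.002, 0.0034]}, {"offset": [0.6, 3.9, 14.6], "rotation": [-0.004, 0.002, 0.0034]}, {"offset": [0.6, 3.9, 14.6], "rotation": [-0.004, 0.002, 0.0034]}, {"offset": [0.6, 3.8, 14.7], "rotation": [-0.004, 0.002, 0.0034]}, {"offset": [0.6, 3.8, 14.7], "rotation": [-0.004, 0.002, 0.0034]}, {"offset": [0.5, 3.7, 14.7], "rotation": [-0.004, 0.002, 0.0034]}]
```

apply_moves --motion '[{"offset": [0.5, 4, 13], "rotation": [-0.004, 0.002, 0.0035]}, {"offset": [0.5, 4, 15], "rotation": [-0.004, 0.002, 0.0035]}, {"offset": [0.5, 4, 15], "rotation": [-0.004, 0.002, 0.0035]}, {"offset": [0.5, 3.5, 15], "rotation": [-0.004, 0.002, 0.0035]}, {"offset": [0.5, 3.5, 13], "rotation": [-0.004, 0.002, 0.0035]}, {"offset": [0.5, 2, 8], "rotation": [-0.004, 0.002, 0]}, {"offset": [0, 0, 0], "rotation": [0, 0, 0]}]'

```text
time: 20.68
tool_pos: [0.5734, -0.1079, 0.1577]
tool_rot: [-3.137, 0.001, 0.22]
contact_force: [-0.3, 0.3, -0.8]
opening: 0.0001
```

```bash
python3 - <<'E'
from plan import *
boxrep()
S=read_camera('side'); save(S,'s14.png',(310,170,420,260),7)
boxrep()
E
```

```text
tool in box mm [-52.4  76.6 157.7] rot err [-0.005  0.001  0.013] F box [-0.3  0.4 -0.8] open 0.0001 t 20.68
tool in box mm [-52.2  76.7 158.5] rot err [-0.005  0.     0.013] F box [-0.7  0.9  0.3] open 0.0003 t 20.73
```

View pics/s14.png

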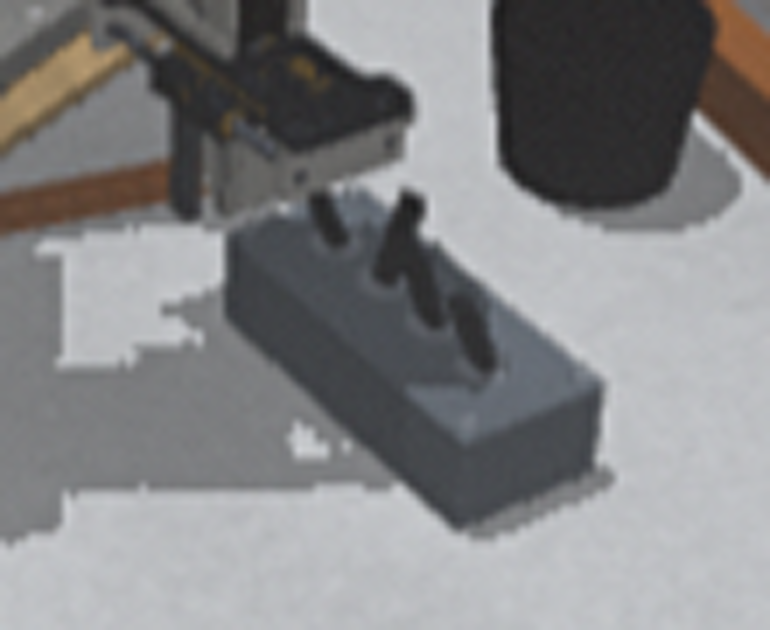

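apply_moves --motion '[{"offset": [0, 5, 2], "rotation": [-0.003, 0, 0.005]}, {"offset": [0, 5, 2], "rotation": [-0.003, 0, 0.005]}, {"offset": [0, 5, 1.5], "rotation": [0, 0, 0.003]}, {"offset": [0, 0, 0], "rotation": [0, 0, 0]}]'

```text
time: 21.07
tool_pos: [0.578, -0.1223, 0.1551]
tool_rot: [3.138, -0.003, 0.208]
contact_force: [-0.1, 0.5, 0.2]
opening: 0.0006
```

```bash
python3 - <<'E'
from plan import *
boxrep()
E
```

```text
tool in box mm [-50.9  61.5 155.1] rot err [ 0.003 -0.003  0.001] F box [0.  0.5 0.2] open 0.0006 t 21.07
```

apply_moves --motion '[{"offset": [8, 0, 0], "rotation": [0, 0, 0]}, {"offset": [8, 0, 0], "rotation": [0, 0, 0]}, {"offset": [7, 0, 0], "rotation": [0, 0, 0]}, {"offset": [7, 0, 0], "rotation": [0, 0, 0]}, {"offset": [6, 0, 0], "rotation": [0, 0, 0]}]'

```text
time: 21.48
tool_pos: [0.616, -0.1156, 0.157]
tool_rot: [3.138, -0.003, 0.206]
contact_force: [-3.4, -0.3, 3.2]
opening: 0.0005
```

```bash
python3 - <<'E'
from plan import *
boxrep()
E
```

```text
tool in box mm [-12.4  60.3 157. ] rot err [ 0.004 -0.003 -0.001] F box [-3.4  0.4  3.2] open 0.0005 t 21.48
```

apply_moves --motion '[{"offset": [4, 0, 1], "rotation": [0, 0, 0]}, {"offset": [4, 0, 0.5], "rotation": [0, 0, 0]}, {"offset": [3, 0, 0.5], "rotation": [0, 0, 0]}]'

```text
time: 21.73
tool_pos: [0.6278, -0.113, 0.155]
tool_rot: [3.137, -0.0, 0.208]
contact_force: [-14.3, -4.8, 10.7]
opening: 0.0004
```

```bash
python3 - <<'E'
from plan import *
boxrep()
E
```

```text
tool in box mm [ -0.3  60.4 155. ] rot err [ 0.005 -0.     0.   ] F box [-15.   -1.7  10.7] open 0.0004 t 21.73
```

apply_moves --motion '[{"offset": [1, 0, 0], "rotation": [0, 0, 0]}, {"offset": [-8, 0, 0], "rotation": [0, 0, 0]}, {"offset": [-15, 0, 0], "rotation": [0, 0, 0]}, {"offset": [-15, 0, -10], "rotation": [0, 0, 0]}, {"offset": [-15, 4, -25], "rotation": [0, 0, 0]}, {"offset": [0, 10, -25], "rotation": [0, 0, 0]}, {"offset": [0, 20, -10], "rotation": [0, 0, 0]}, {"offset": [0, 25, 0], "rotation": [0, 0, 0]}, {"offset": [0, 18, 0], "rotation": [0, 0, 0]}, {"offset": [0, 6, 0], "rotation": [0, 0, 0]}]'

```text
time: 22.57
tool_pos: [0.5919, -0.2044, 0.2262]
tool_rot: [3.139, 0.002, 0.213]
contact_force: [0.1, -0.7, 0.1]
opening: 0.0005
```

```bash
python3 - <<'E'
from plan import *
boxrep()
S=read_camera('side'); save(S,'s15.png',(310,170,420,260),7)
T=read_camera('top'); save(T,'t15.png',(280,120,380,220),6)
rows(boxp(-.052,-.021,.155),RX,4)
E
```

```text
tool in box mm [-54.3 -21.7 226.2] rot err [0.002 0.002 0.005] F box [-0.  -0.7  0.1] open 0.0005 t 22.57
t 22.6667 dist/row 17.61761378437646 rot/row 0.0014808724026553967
F [0.2 0.3 0.3] open 0.0004 q [-0.45  0.58  1.32 -0.    1.24  0.91]
[{"offset": [0.7, 0.2, 17.6], "rotation": [0.0001, 0.0008, 0.0012]}, {"offset": [0.7, 0.2, 17.6], "rotation": [0.0001, 0.0008, 0.0012]}, {"offset": [0.6, 0.2, 17.6], "rotation": [0.0001, 0.0008, 0.0012]}, {"offset": [0.6, 0.2, 17.6], "rotation": [0.0001, 0.0008, 0.0012]}]
```

View pics/s15.png

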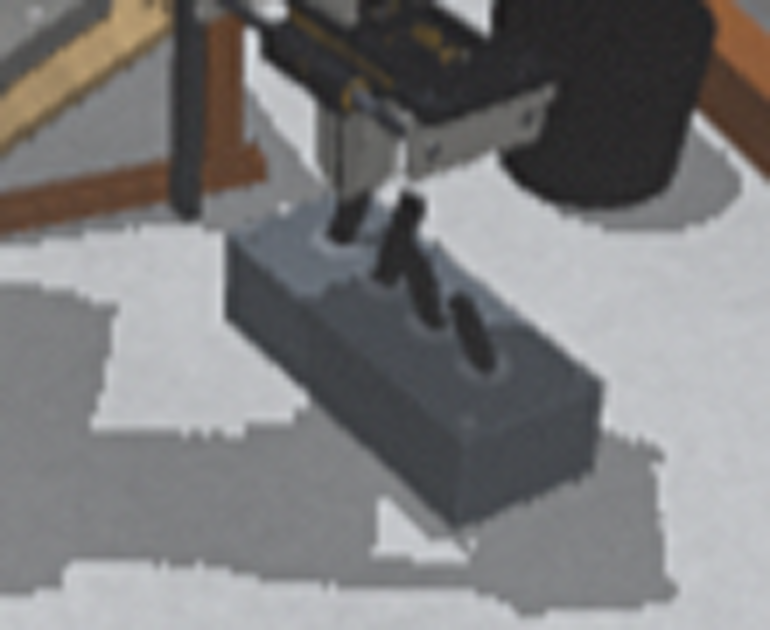

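View pics/t15.png

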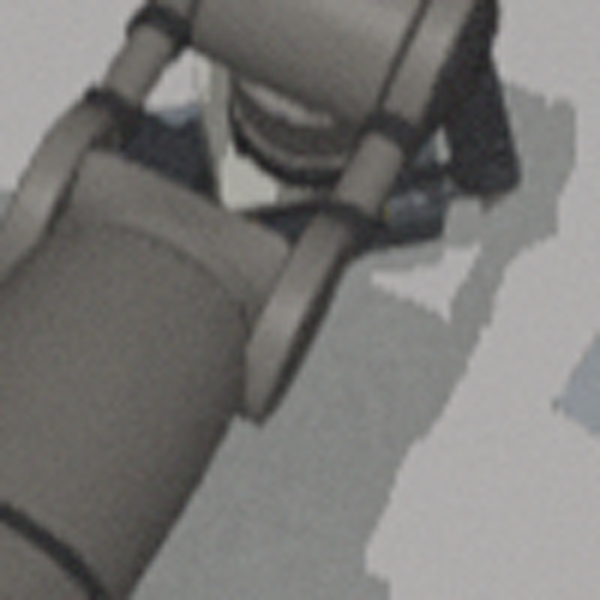

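apply_moves --motion '[{"offset": [0.5, 0, 15], "rotation": [0, 0, 0]}, {"offset": [0.5, 0, 18], "rotation": [0, 0, 0]}, {"offset": [0.5, 0, 18], "rotation": [0, 0, 0]}, {"offset": [0.5, 0, 14], "rotation": [0, 0, 0]}, {"offset": [0, 0, 4], "rotation": [0, 0, 0]}, {"offset": [0, 0, 0], "rotation": [0, 0, 0]}]'

```text
time: 23.17
tool_pos: [0.5923, -0.1952, 0.1523]
tool_rot: [-3.137, 0.004, 0.216]
contact_force: [-0.6, 0.1, -0.1]
opening: 0.0002
```

```bash
python3 - <<'E'
from plan import *
boxrep()
E
```

```text
tool in box mm [-52.  -12.8 152.3] rot err [-0.004  0.004  0.008] F box [-0.5  0.2 -0.1] open 0.0002 t 23.17
```

apply_moves --motion '[{"offset": [0, 4, -1], "rotation": [-0.003, 0.002, 0.004]}, {"offset": [0, 4, -1], "rotation": [0, 0.002, 0.003]}, {"offset": [0, 1.5, 0], "rotation": [0, 0, 0]}, {"offset": [0, 0, 0], "rotation": [0, 0, 0]}]'

```text
time: 23.5
tool_pos: [0.5952, -0.2037, 0.1566]
tool_rot: [-3.141, -0.002, 0.21]
contact_force: [-0.5, 0.2, 0.0]
opening: 0.0005
```

```bash
python3 - <<'E'
from plan import *
boxrep()
E
```

```text
tool in box mm [-50.9 -21.7 156.6] rot err [-0.    -0.002  0.002] F box [-0.5  0.3  0. ] open 0.0005 t 23.5
```

apply_moves --motion '[{"offset": [8, 0, 0.5], "rotation": [0, 0, 0]}, {"offset": [8, 0, 0.5], "rotation": [0, 0, 0]}, {"offset": [7, 0, 0], "rotation": [0, 0, 0]}, {"offset": [7, 0, 0], "rotation": [0, 0, 0]}, {"offset": [6, 0, 0], "rotation": [0, 0, 0]}]'

```text
time: 23.92
tool_pos: [0.6334, -0.1969, 0.1583]
tool_rot: [3.14, -0.004, 0.208]
contact_force: [-1.9, -0.0, 3.2]
opening: 0.0005
```

```bash
python3 - <<'E'
from plan import *
boxrep()
E
```

```text
tool in box mm [-12.1 -22.8 158.3] rot err [ 0.002 -0.004  0.   ] F box [-1.8  0.4  3.2] open 0.0005 t 23.92
```

apply_moves --motion '[{"offset": [4, 0, 1.5], "rotation": [0, 0, 0]}, {"offset": [4, 0, 1], "rotation": [0, 0, 0]}, {"offset": [3, 0, 0.5], "rotation": [0, 0, 0]}]'

```text
time: 24.17
tool_pos: [0.6448, -0.1945, 0.1556]
tool_rot: [3.139, 0.0, 0.209]
contact_force: [-17.6, -3.7, 13.4]
opening: 0.0002
```

```bash
python3 - <<'E'
from plan import *
boxrep()
E
```

```text
tool in box mm [ -0.4 -22.9 155.6] rot err [0.002 0.    0.002] F box [-18.    0.   13.4] open 0.0002 t 24.17
```

Same stop signature. Back off and withdraw clear for a final look.

apply_moves --motion '[{"offset": [1, 0, 0], "rotation": [0, 0, 0]}, {"offset": [-8, 0, 0], "rotation": [0, 0, 0]}, {"offset": [-15, 0, 0], "rotation": [0, 0, 0]}, {"offset": [-15, 0, -10], "rotation": [0, 0, 0]}, {"offset": [-15, 0, -25], "rotation": [0, 0, 0]}, {"offset": [-30, 15, -25], "rotation": [0, 0, 0]}, {"offset": [-30, 25, -15], "rotation": [0, 0, 0]}, {"offset": [-30, 25, 0], "rotation": [0, 0, 0]}, {"offset": [-30, 25, 0], "rotation": [0, 0, 0]}, {"offset": [-25, 25, 0], "rotation": [0, 0, 0]}, {"offset": [-20, 25, 0], "rotation": [0, 0, 0]}, {"offset": [-10, 15, 0], "rotation": [0, 0, 0]}]'

```text
time: 25.17
tool_pos: [0.45, -0.3953, 0.2314]
tool_rot: [3.14, 0.002, 0.22]
contact_force: [0.6, -0.5, -1.2]
opening: 0.0002
```

apply_moves --motion '[{"offset": [-15, 25, 0], "rotation": [0, 0, 0]}, {"offset": [-15, 25, 0], "rotation": [0, 0, 0]}, {"offset": [-15, 20, 0], "rotation": [0, 0, 0]}, {"offset": [0, 0, 0], "rotation": [0, 0, 0]}]'

```text
time: 25.5
tool_pos: [0.4174, -0.4804, 0.2305]
tool_rot: [3.138, -0.0, 0.215]
contact_force: [-0.4, 1.0, -0.4]
opening: 0.0009
```

```bash
python3 - <<'E'
from edge import *
boxrep()
S=read_camera('side'); save(S,'s16.png',(260,100,420,230),5); save(S,'s16b.png',(330,180,410,250),9)
T=read_camera('top'); save(T,'t16.png',(120,110,440,260),2.5); save(T,'t16b.png',(280,120,370,190),8)
run(T)
for q in ('long_bar_center','short_bar_center','resting_bar_center','toggle_1_tip'):
    print(q,[(np.round(d['location'],3).tolist(),np.round(inboard(np.array(d['location']))*1000,0).tolist(),round(d['score'],2)) for d in tip_of(q,T)])
E
```

```text
tool in box mm [-281.9 -255.8  230.5] rot err [ 0.003 -0.     0.008] F box [-0.2  1.1 -0.4] open 0.0009 t 25.5
L 31 y at top 135.9 y at bottom 135.8 yaw 0.0016 slopes [0.165 0.063]
M 30 y at top 25.2 y at bottom 31.0 yaw -0.0567 slopes [0.15  0.047]
R 28 y at top -75.7 y at bottom -72.9 yaw -0.0305 slopes [0.151 0.058]
Lr 21 y at top 76.8 y at bottom 73.7 yaw 0.0307 slopes [0.166 0.064]
Rr 18 y at top -133.2 y at bottom -132.8 yaw -0.0068 slopes [0.145 0.086]
boardL 45 y at top 171.7 y at bottom 171.9 yaw -0.0018 slopes [0.169 0.018]
long_bar_center [([0.538, 0.312, 0.104], [122.0, 111.0, 10.0], 0.62)]
short_bar_center [([0.518, 0.096, 0.093], [101.0, -104.0, 9.0], 0.61)]
resting_bar_center [([0.509, 0.199, 0.094], [93.0, -2.0, 14.0], 0.63)]
toggle_1_tip [([0.536, 0.312, 0.107], [123.0, 112.0, 13.0], 0.55), ([0.649, -0.106, 0.11], [223.0, -306.0, -42.0], 0.52), ([0.244, 0.274, 0.109], [-130.0, 73.0, 160.0], 0.44)]
```

View pics/s16.png

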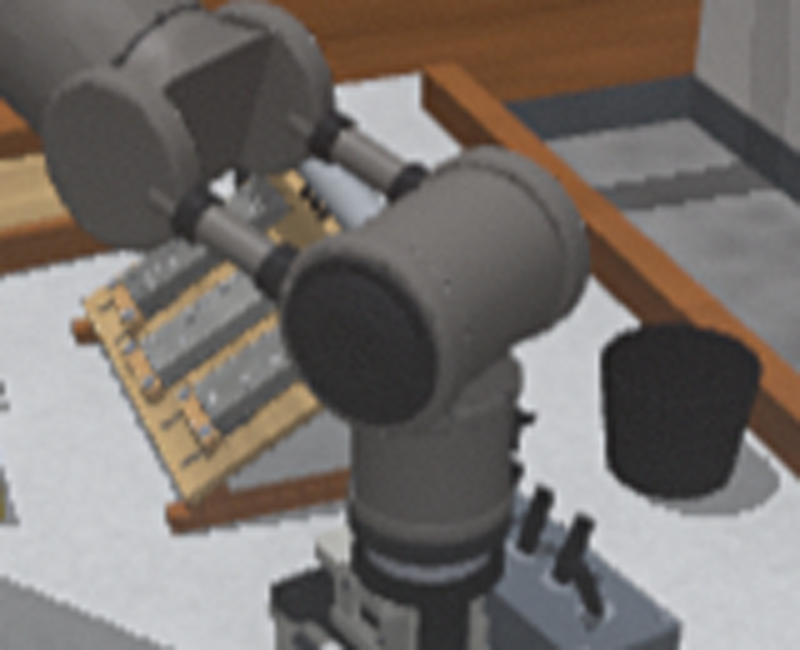

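View pics/s16b.png

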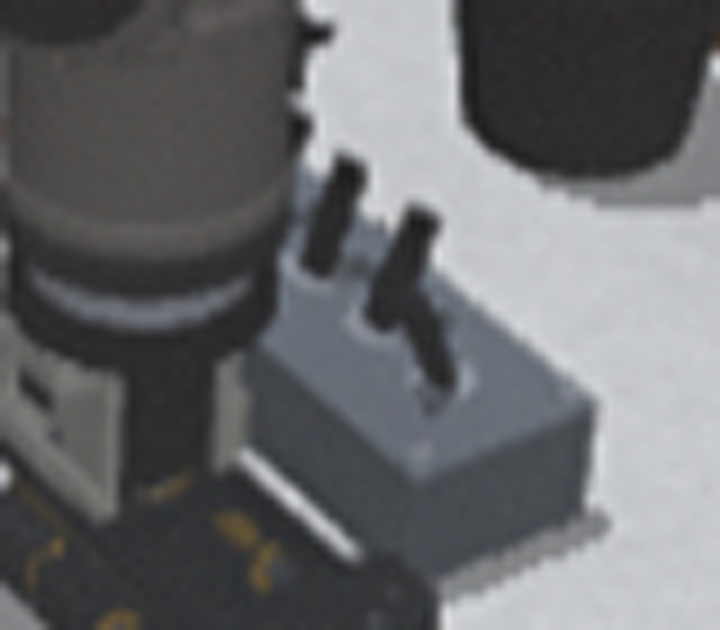

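View pics/t16.png

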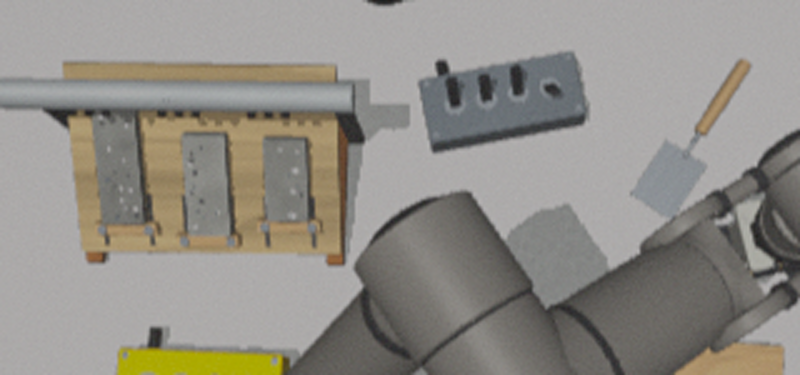

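View pics/t16b.png

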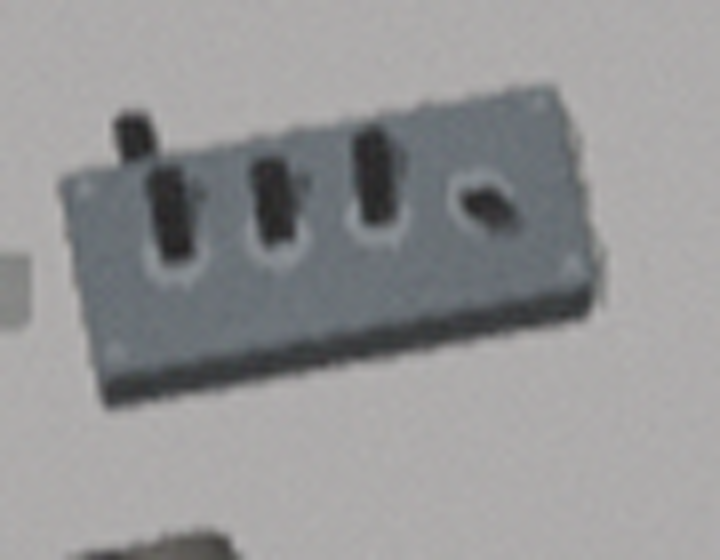

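```bash
python3 - <<'E'
from plan import *
T0=pickle.load(open('top0.pkl','rb')); T1=read_camera('top')
a=np.hstack([T['img'][:,:,::-1][130:165,285:350] for T in (T0,T1)])
cv2.imwrite('pics/cmp.png',cv2.resize(a,None,fx=6,fy=6,interpolation=cv2.INTER_CUBIC))
d=np.abs(T0['img'].astype(int)-T1['img'].astype(int)).max(2)
print('toggle2 diff',d[140:156,308:322].max(), 'knife',d[130:200,370:422].max(),'midbar',d[163:206,194:212].max(),'toggle4',d[138:152,335:347].max(),'noise',d[20:50,300:400].max())
E
```

```text
toggle2 diff 14 knife 138 midbar 10 toggle4 10 noise 11
```

View pics/cmp.png

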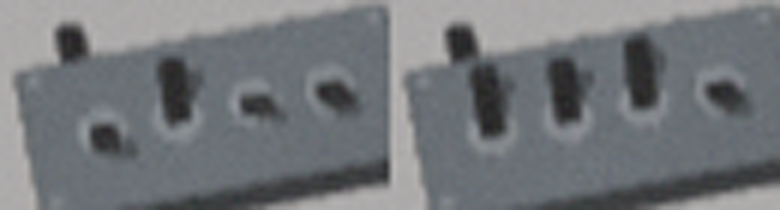

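```bash
python3 -c "
from cell import *
print(hand_in()); print(observe()['time'])"
```

```text
the job is handed in; nothing more can be done
None
the job is handed in; nothing more can be done
```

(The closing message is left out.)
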